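Lay two tea trays from the serving board

ROBOT

A 7-joint arm with a two-finger parallel gripper is mounted at the origin on the work surface. World frame = base frame: x ahead of the robot, y to its left, z up, the work surface at z = 0. Lengths are in m, angles in rad, forces in N, time in s.
With the tool pointing down it reaches from about 0.4 to 0.9 m from the base axis. Payload 5.5 kg.
Tool frame: the origin (TCP) lies midway between the tips of the shut fingers; the grasp point (between the pads) lies 19 mm behind it; x points along the fingers, y is the direction in which the jaws open and shut, and the axes are right-handed (so a half turn about x gives the same grasp; the last joint's range is limited). The gripper opens to 85 mm and grips with 20 to 120 N. Pads are 22 mm wide; open, the fingers measure 114 mm over their backs; the gripper's body (76 mm by 85 mm) begins 54 mm behind the grasp point. The pads swing forward as they close: fully open they stand 13 mm farther back than shut.
Start: joints at [-0.936, 0.501, -0.427, 1.55, 0.221, 1.138, -0.21], TCP at [0.236, 0.606, 0.202] pointing down, gripper open.
Joint ranges: [-2.88, 2.88], [-0.31, 2.03], [-1.54, 1.56], [0.2, 2.42], [-1.41, 4.55], [0.19, 2.02], [-2.57, 2.57]. Speed limits (rad/s): [2.57, 2.57, 3.14, 3.14, 3.14, 3.14, 3.14].

INTERFACE

Orientations are given as a unit quaternion [x, y, z, w].
In Python, from station import robot, viewer, ticket gives the robot as it stands.
- The arm moves only by the tool arm_command, never from a script. Its argument "plan" is a list of rows, each an object of numbers: "dx", "dy", "dz": the shift along the world's x, y, z in cm; "ax", "ay", "az": the turn, a rotation vector about the world's x, y, z in rad; "gripper": the finger opening in cm, from 0 to 8.54. In form: [{"dx": .., "dy": .., "dz": .., "ax": .., "ay": .., "az": .., "gripper": ..}, ...]. A call has 1 to 8 rows; each row shifts and turns the commanded pose from where the row before left it; what a row does not reach is not made up. A row lasts 1/10 s, in which the tool goes at most 50 mm and 8.59 degrees, less where a joint would pass 70% of its speed; a pose out of reach is approached as far as the arm can. A call with a gripper value outside its range is refused whole. The fingers move at their own pace and stop on an object; "newtons" is the grip in N (left out, the last holds). Time passes only in rows, so rows that do not move let the fingers close. It gives the time, the measured TCP pose, the force and the opening at its end, in the units of the state.
- robot.observe(): the state, without advancing time (a new reading comes with each control period).
- viewer.grab_frame(name): name is "side" or "top"; returns the picture (400x640x3 uint8, blue, green, red); there is no depth.
- viewer.camera_params(name): a dict with "fx", "fy", "cx", "cy" (pixels), "position" and "orientation" of the camera in the world. Camera axes: x right, y down, z forward; pixel columns grow to the right and rows downward; lengths in m; the calibration is good to about 2 mm. A picture is of the moment at which its call begins. camera_params takes no time and is no camera call.
- ticket.job_done(): hands the job in, once; it reports no verdict.
The state is a dict: "time_s": time; "joint_positions": joint angles; "qvel": joint speeds; "joint_efforts": joint torques, N m; "ee_pos": TCP position; "orientation": TCP orientation; "force": force on the tool from outside, world axes, zero at the start; "wrist_torque": the same for the moment, N m; "gripper_width": opening from 0.0 (shut) to 1.0 (fully open).
Only numpy, scipy, OpenCV 4.12 (cv2) and the standard library are available. Lean on these libraries where they do the work, as an engineer would, in place of code of your own. Each camera call takes 0.05 s, during which the arm holds its last target.

TASK

Make up two tea trays from the things on the walnut board: on the round tray, stand the tall plain beaker in the middle of the round cork mat and the honey jar in the middle of the square mat; on the oblong tray, stand the low cup in the middle of the round mat and the metal tea caddy in the middle of the square mat. Set each down gently and upright, not dropped, and leave it standing there; leave the mug with the handle, the teapot and the bamboo spoon box where they are.

Things in the scene. Friction and masses are not known exactly. Their poses are not given: they have to be found in the camera images.
- beaker: Tall pastel ceramic beaker without a handle, open at the top, 90 mm tall, 47 mm across at the foot and 50 mm at the rim, wall 4 mm, about 0.2 kg. Origin at the centre of its underside, z up. Starts upright somewhere on the walnut board (board top 18 mm above the worktop).
- low_cup: Low pastel ceramic cup without a handle, open at the top, 52 mm tall, 64 mm across at the rim (62 mm at 12 mm height, 54 mm at the foot), wall 4 mm, about 0.15 kg. Origin at the centre of its underside, z up. Starts upright somewhere on the walnut board (board top 18 mm above the worktop).
- caddy: Aluminium tea caddy, square in plan: body 52 x 52 mm up to 58 mm height, lid 54 x 54 mm from 58 to 70 mm height, with a round dark knob 22 mm across on top (overall height 88 mm); lid and knob do not come off; about 0.22 kg. Its x and y axes are square to its sides. Origin at the centre of its underside, z up. Starts upright somewhere on the walnut board (board top 18 mm above the worktop).
- honey_jar: Small round amber glass honey jar with a steel lid, 62 mm tall; glass 48 mm across up to 48 mm height, lid 50 mm across above that; about 0.22 kg. Origin at the centre of its underside, z up. Starts upright somewhere on the walnut board (board top 18 mm above the worktop).
- round_tray: Round aluminium serving tray, 218 mm across. It does not move. Floor of the tray 8 mm above the worktop, lip 14 mm high. Origin at the centre of its underside, z up. Two thin cork mats lie flush in its floor: a round mat, 76 mm across, centred 55 mm along the tray's +x axis, and a square mat, 76 x 76 mm, centred 55 mm along its -x axis. It may be turned any way round and stand on either side of the board.
- oblong_tray: Oblong aluminium serving tray, 210 mm along its x axis and 110 mm along its y axis. It does not move. Floor of the tray 8 mm above the worktop, lip 14 mm high. Origin at the centre of its underside, z up. Two thin cork mats lie flush in its floor: a round mat, 76 mm across, centred 55 mm along the tray's +x axis, and a square mat, 76 x 76 mm, centred 55 mm along its -x axis. It may be turned any way round and stand on either side of the board.
- mug: Pastel ceramic mug with a handle, 75 mm tall, 62 mm across; the handle reaches 54 mm from the axis along its +y axis. A bystander among the stock on the board: leave it where it is. Origin at the centre of its underside, z up. Starts upright somewhere on the walnut board (board top 18 mm above the worktop).
- teapot: Clear glass teapot with a steel lid and handle, about 125 mm tall and 200 mm long over spout (+y) and handle (-y), standing on the worktop beside the far part of the board, on the left. A bystander: leave it alone. Origin at the centre of its underside, z up.
- spoon_box: Closed bamboo spoon box, 74 x 164 x 51 mm (x, y, z), standing on the worktop beside the far part of the board, on the right. A bystander: leave it alone. Origin at the centre of its underside, z up.
Things that resemble listed ones, but are neither listed nor needed, are in the scene too. What is shaped like the oblong_tray but red is not meant. What is shaped like the beaker but purple is not meant.

How it is judged:
At the end, for the whole second after the job is handed in: Beaker and low cup on the round mats, honey jar and caddy on the square mats, of the round (beaker, jar) and oblong (cup, caddy) tray: each within 14 mm of its mat's centre along both tray axes, foot within 4 mm of the tray floor, within 0.1 rad of upright, at rest (x of beaker in the frame of round_tray between 0.041 and 0.069 m and y of beaker in the frame of round_tray between -0.014 and 0.014 m and z of beaker in the frame of round_tray between 0.004 and 0.012 m and angle between each of beaker, honey_jar, low_cup, caddy's own z axis and vertical below 0.1 rad and linear speed of each of beaker, honey_jar, low_cup, caddy below 0.02 m/s and angular speed of each of beaker, honey_jar, low_cup, caddy below 0.2 rad/s and x of honey_jar in the frame of round_tray between -0.069 and -0.041 m and y of honey_jar in the frame of round_tray between -0.014 and 0.014 m and z of honey_jar in the frame of round_tray between 0.004 and 0.012 m and x of low_cup in the frame of oblong_tray between 0.041 and 0.069 m and y of low_cup in the frame of oblong_tray between -0.014 and 0.014 m and z of low_cup in the frame of oblong_tray between 0.004 and 0.012 m and x of caddy in the frame of oblong_tray between -0.069 and -0.041 m and y of caddy in the frame of oblong_tray between -0.014 and 0.014 m and z of caddy in the frame of oblong_tray between 0.004 and 0.012 m); the robot touches nothing.
It fails at once if the mug is pushed, lifted or carried more than 20 mm from where it stood, or tipped over (distance of mug from where it was at the start of the episode above 0.02 m or angle between mug's own z axis and vertical above 0.35 rad).
It fails at once if the teapot is pushed, lifted or carried more than 20 mm from where it stood, or tipped over (distance of teapot from where it was at the start of the episode above 0.02 m or angle between teapot's own z axis and vertical above 0.35 rad).
It fails at once if the spoon box is pushed, lifted or carried more than 20 mm from where it stood, or tipped over (distance of spoon_box from where it was at the start of the episode above 0.02 m or angle between spoon_box's own z axis and vertical above 0.35 rad).
It fails at once if a thing is dropped (falls about 2 cm or more, or is thrown, out of the fingers) ((linear speed of beaker above 0.6 m/s and contact force between beaker and the fingers below 0.05 N) or (linear speed of honey_jar above 0.6 m/s and contact force between honey_jar and the fingers below 0.05 N) or (linear speed of low_cup above 0.6 m/s and contact force between low_cup and the fingers below 0.05 N) or (linear speed of caddy above 0.6 m/s and contact force between caddy and the fingers below 0.05 N)).
It also fails if it takes over 112 s, if anything falls off the work surface, if the arm or the gripper's body presses on something with over 40 N, if the wrist force passes 120 N, or if a joint passes its speed limit or range.

## Working session

There is one attempt and no reset: what is moved stays moved. The work goes in short steps, Python scripts to look and compute and a tool call to move; the robot and the scene stay as the last step left them, time stands still between calls to the robot, and variables do not carry over. Pictures are saved under pics/ and viewed, and the job is handed in when it is done.

Besides the shell and the picture viewer there is one more tool, called after ">>>" by a JSON object that holds its "op" and its "data". arm_command: Moves the arm, as the interface text tells. Its arguments: {"type":"object","properties":{"plan":{"type":"array","items":{"type":"object","properties":{"dx":{"type":"number"},"dy":{"type":"number"},"dz":{"type":"number"},"ax":{"type":"number"},"ay":{"type":"number"},"az":{"type":"number"},"gripper":{"type":"number"}}}},"newtons":{"type":"number"}},"required":["plan"]}

```bash
ls; mkdir -p pics
python3 - <<'E'
from station import robot, viewer, ticket
import cv2
for n in("side","top"):
    im=viewer.grab_frame(n); cv2.imwrite(f"pics/{n}0.png",im); print(n,viewer.camera_params(n))
print(robot.observe())
E
```

```text
pics
side {'fx': 448.9647107097083, 'fy': 448.9647107097083, 'cx': 320.0918679385264, 'cy': 193.1359042100171, 'position': array([ 0.04664927, -0.77804203,  1.03967138]), 'orientation': array([ 0.90133057, -0.24114544,  0.09593919, -0.34676758])}
top {'fx': 425.82002214001994, 'fy': 425.82002214001994, 'cx': 321.085307593969, 'cy': 194.70400563988258, 'position': array([0.39347669, 0.01886325, 1.18457586]), 'orientation': array([ 0.70992484, -0.70256587,  0.03845812, -0.03047771])}
{'time_s': 0.1, 'joint_positions': array([-0.93580806,  0.50177439, -0.42682684,  1.55133781,  0.22078885,
        1.13828537, -0.21032663]), 'qvel': array([ 2.56522125e-03, -2.10781305e-04, -1.36633804e-04, -1.92042990e-03,
       -1.58362225e-03, -6.05745725e-05,  1.16754346e-03]), 'joint_efforts': array([-1.14808264e-02, -5.70817852e+01, -5.83877295e+00, -2.81746745e+01,
        1.03986554e-02,  5.69652388e-03, -3.04683510e-06]), 'ee_pos': array([0.23590795, 0.60496061, 0.20115526]), 'orientation': array([ 0.13007756,  0.69507153, -0.13128228,  0.6947808 ]), 'force': array([-0.48872348,  0.71128321, -0.90381731]), 'wrist_torque': array([-0.04161327,  0.01908478,  0.051769  ]), 'gripper_width': 1.0006038503702364}
```

View pics/top0.png

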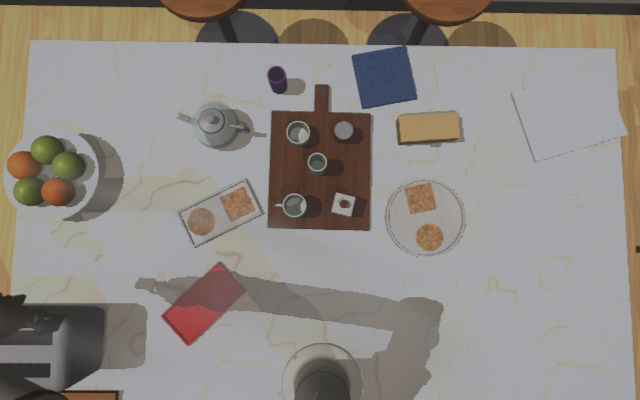

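View pics/side0.png

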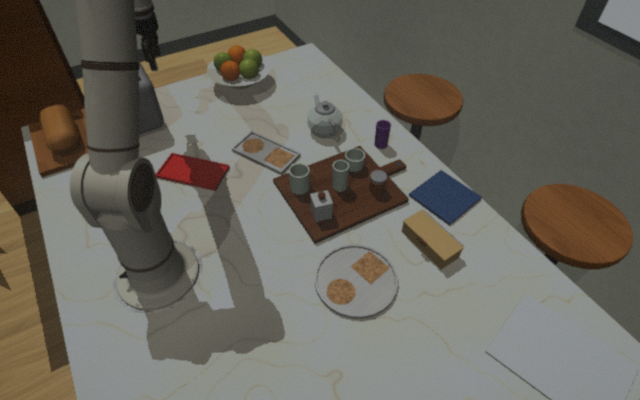

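Run:
```python
import cv2,numpy as np
t=cv2.imread("pics/top0.png");s=cv2.imread("pics/side0.png")
a=cv2.resize(t[75:235,260:380],None,fx=3.6,fy=3.6,interpolation=cv2.INTER_CUBIC)
cv2.imwrite("pics/topc.png",a)
a=cv2.resize(s[135:245,265:415],None,fx=5,fy=5,interpolation=cv2.INTER_CUBIC)
cv2.imwrite("pics/sidec.png",a)
a=np.hstack([cv2.resize(t[170:255,170:270],(400,340),interpolation=cv2.INTER_CUBIC),cv2.resize(t[170:265,380:480],(400,380),interpolation=cv2.INTER_CUBIC)[:340]])
cv2.imwrite("pics/trays.png",a)
```

```text
(no output)
```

View pics/topc.png

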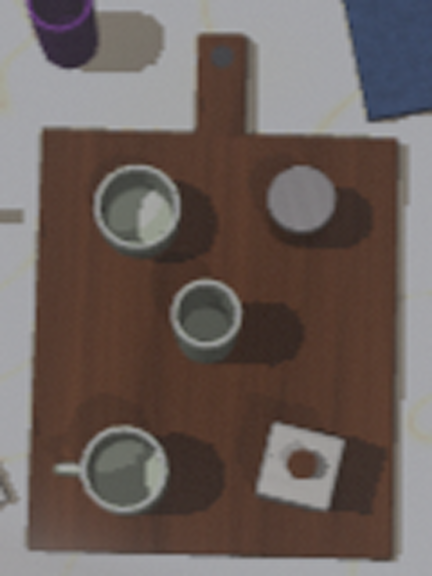

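View pics/sidec.png

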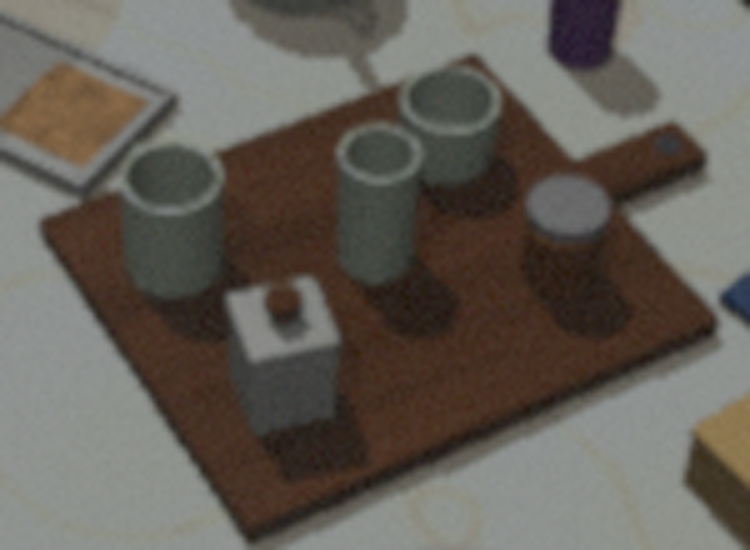

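View pics/trays.png

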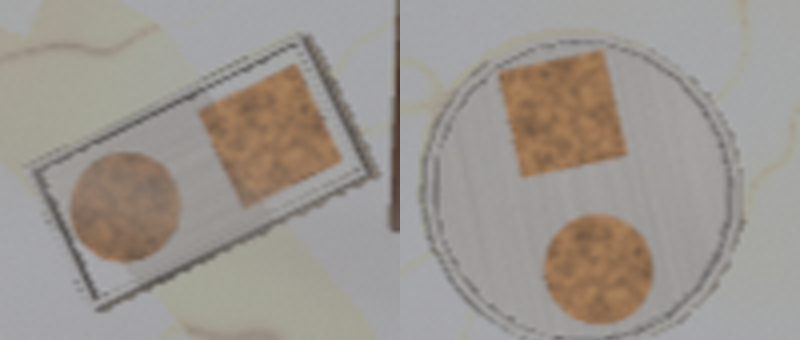

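```bash
cat > h.py <<'E'
import cv2,numpy as np
from scipy.spatial.transform import Rotation as R
from station import viewer
P={n:viewer.camera_params(n) for n in("top","side")}
def ray(n,u,v,z):
    p=P[n];d=R.from_quat(p["orientation"]).apply([(u-p["cx"])/p["fx"],(v-p["cy"])/p["fy"],1.])
    o=np.array(p["position"]);return (o+d*(z-o[2])/d[2])[:2]
def proj(n,X):
    p=P[n];c=R.from_quat(p["orientation"]).inv().apply(np.array(X)-p["position"])
    return np.array([p["fx"]*c[...,0]/c[...,2]+p["cx"],p["fy"]*c[...,1]/c[...,2]+p["cy"]]).T
E
python3 - <<'E'
from h import *
t=cv2.imread("pics/top0.png");s=cv2.imread("pics/side0.png")
hsv=cv2.cvtColor(t,cv2.COLOR_BGR2HSV)
for u,v in[(298,133),(285,140),(317,164),(344,131),(344,198),(300,205),(330,140),(294,144),(317,174),(425,200)]:print((u,v),t[v,u],hsv[v,u])
def blobs(n,im):
    h=cv2.cvtColor(im,cv2.COLOR_BGR2HSV)
    cork=((h[...,0]<20)&(h[...,1]>80)&(h[...,2]>120)).astype(np.uint8)
    k,l,st,c=cv2.connectedComponentsWithStats(cork)
    for i in range(1,k):
        if 250<st[i,4]<1500: 
            cn=max(cv2.findContours((l==i).astype(np.uint8),0,1)[0],key=cv2.contourArea)
            print(n,"cork",st[i],c[i].round(1),ray(n,*c[i],.008).round(4),cv2.minAreaRect(cn))
blobs("top",t);blobs("side",s)
g=t.max(2).astype(int);sat=hsv[...,1]
m=((sat<70)&(g>70)).astype(np.uint8)
cv2.imwrite("pics/m.png",cv2.resize(m[75:235,260:380]*255,None,fx=3.6,fy=3.6,interpolation=0))
m2=((sat<70)&(g>120)).astype(np.uint8)
cv2.imwrite("pics/m2.png",cv2.resize(m2[75:235,260:380]*255,None,fx=3.6,fy=3.6,interpolation=0))
E
```

```text
(298, 133) [123 129 127] [ 40  12 129]
(285, 140) [47 59 82] [ 10 109  82]
(317, 164) [79 86 84] [39 21 86]
(344, 131) [123 120 123] [150   6 123]
(344, 198) [147 150 152] [ 18   8 152]
(300, 205) [116 126 121] [ 45  20 126]
(330, 140) [43 57 83] [ 11 123  83]
(294, 144) [68 73 71] [42 17 73]
(317, 174) [59 64 63] [36 20 64]
(425, 200) [ 88 124 160] [ 15 115 160]
top cork [170   0  53  17 484] [192.9   8.6] [1.0449 0.3818] ((196.0, 8.0), (16.0, 52.0), 90.0)
top cork [421   5  50  16 428] [443.8  12.9] [ 1.0436 -0.3454] ((445.5, 12.5), (15.0, 49.0), 90.0)
top cork [ 89   6  16  35 341] [97. 25.] [0.991  0.6541] ((95.66149139404297, 22.916343688964844), (14.783655166625977, 33.93378829956055), 3.5763344764709473)
top cork [130   7  27  34 422] [139.8  19.6] [1.0093 0.5328] ((143.0, 23.5), (33.0, 26.0), 90.0)
top cork [327  10  84  34 979] [359.9  19.1] [ 1.0209 -0.1013] ((368.24798583984375, 26.876951217651367), (83.02129364013672, 32.66255187988281), 0.909380316734314)
top cork [522  13  33  35 607] [536.9  26.5] [ 1.0068 -0.6163] ((538.0, 30.0), (34.0, 32.0), 90.0)
top cork [580  14 
[... 1733 characters left out ...]
77344)
side cork [160 156  31  26 491] [176.4 169.2] [0.1675 0.3503] ((176.62196350097656, 167.59754943847656), (29.82297706604004, 22.140243530273438), 12.094757080078125)
side cork [  0 210  24  37 672] [ 10.1 228.8] [-0.3237  0.351 ] ((11.5, 228.0), (36.0, 23.0), 90.0)
side cork [404 211  58  49 635] [433.6 234.8] [ 0.7217 -0.2731] ((432.8739929199219, 234.09727478027344), (60.14141082763672, 21.355695724487305), 42.87890625)
side cork [352 252  37  32 443] [369.8 267.4] [ 0.5011 -0.2729] ((369.7256774902344, 266.88494873046875), (28.974205017089844, 24.082454681396484), 41.18592834472656)
side cork [327 279  28  25 380] [339.9 291. ] [ 0.3933 -0.2938] ((340.5, 291.0), (24.0, 27.0), 90.0)
```

View pics/m.png

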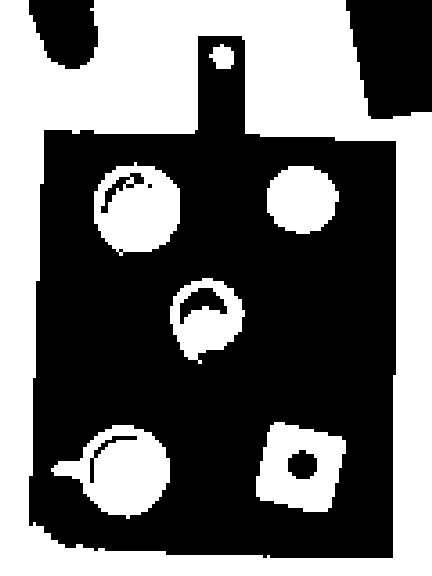

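View pics/m2.png

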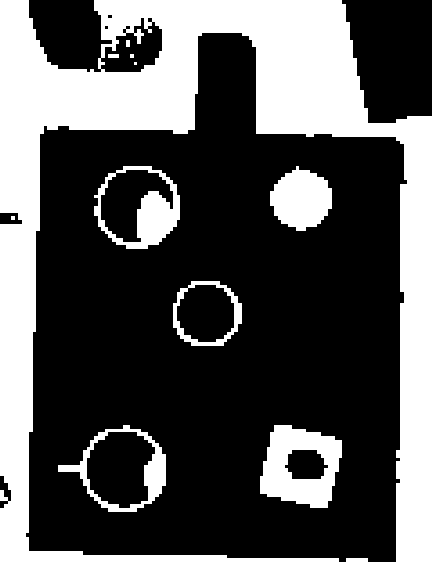

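Run:
```python
from h import *
t=cv2.imread("pics/top0.png");s=cv2.imread("pics/side0.png")
def mask(t,th):
    h=cv2.cvtColor(t,cv2.COLOR_BGR2HSV);return ((h[...,1]<70)&(h[...,2]>th)).astype(np.uint8)
m=mask(t,115);k,l,st,c=cv2.connectedComponentsWithStats(m)
for nm,(u,v),z in[("cup",(298,133),.07),("beaker",(317,164),.108),("jar",(344,131),.08),("caddy",(344,205),.088),("mug",(294,205),.093)]:
    best=None
    for i in range(1,k):
        x,y,w,h,a=st[i]
        if w<45 and x-2<=u<=x+w+2 and y-2<=v<=y+h+2: best=i if best is None or a>st[best,4] else best
    x,y,w,h,a=st[best]
    cn=max(cv2.findContours((l==best).astype(np.uint8),0,1)[0],key=cv2.contourArea)
    e=cv2.fitEllipse(cn);r=cv2.minAreaRect(cn)
    ce=e[0] if nm!="caddy" else r[0]
    print(nm,st[best],np.round(ce,1),np.round(e[1],1),"world",ray("top",*ce,z).round(4),r[1:])
    if nm=="caddy":
        b=cv2.boxPoints(r);b=np.array([ray("top",*p,z) for p in b]);d=np.diff(b,axis=0);print(np.degrees(np.arctan2(d[:,1],d[:,0])),np.linalg.norm(d,axis=1))
h=cv2.cvtColor(t,cv2.COLOR_BGR2HSV)
cork=((h[...,0]<22)&(h[...,1]>60)&(h[...,2]>110)).astype(np.uint8);cork[:,:170]=0
k,l,st,c=cv2.connectedComponentsWithStats(cork)
M=[]
for i in range(1,k):
    if st[i,4]>300 and 170<c[i,1]<260 and c[i,0]<480:print(st[i],c[i],ray("top",*c[i],.008))
# two-view check by projection to side
for nm,xy,z in[("caddyknob",None,0)]:pass
```

```text
cup [286 121  24  23 219] [297.6 131.9] [22.3 23.2] world [0.6703 0.0711] ((22.0, 23.0), 90.0)
beaker [308 153  19  18  84] [316.8 161.5] [17.8 18.5] world [0.584 0.019] ((17.0, 18.0), 90.0)
jar [335 121  17  18 236] [343.2 129.7] [16.3 16.7] world [ 0.6752 -0.05  ] ((17.0, 16.0), 90.0)
caddy [331 193  24  23 333] [343. 204.] [22.4 22.8] world [ 0.4773 -0.0499] ((20.372989654541016, 19.887920379638672), 14.03624439239502)
[ -13.57966582 -103.48369487  166.15404111] [0.05160146 0.05272683 0.05157234]
mug [275 193  32  24 174] [292.6 204.8] [22.2 27.4] world [0.4734 0.0799] ((24.748737335205078, 24.748737335205078), 45.0)
[405 183  32  31 729] [420.13854595 198.02057613] [ 0.50242547 -0.26952332]
[220 186  35  35 726] [237.07300275 203.4738292 ] [0.48175299 0.23814476]
[188 208  27  28 534] [200.44569288 221.71348315] [0.43038497 0.33718443]
[416 224  27  27 585] [429.19316239 236.89230769] [ 0.39503868 -0.29318153]
```

Run:
```python
from h import *
from station import robot
o=robot.observe();r=R.from_quat(o["orientation"]);m=r.as_matrix();print(m.round(3));print("yaw of jaw",np.degrees(np.arctan2(m[1,1],m[0,1])))
want=np.array([[0,0,0],[0,0,0],[-1,0,0]],float)
for s in(1,-1):
    W=np.column_stack([[0,0,-1],[0,s,0],np.cross([0,0,-1],[0,s,0])])
    print(s,(R.from_matrix(W)*r.inv()).as_rotvec())
s=cv2.imread("pics/side0.png")
for nm,X in dict(cup=[.6703,.0711,.07],beaker=[.584,.019,.108],jar=[.6752,-.05,.08],caddyknob=[.4773,-.0499,.106],mug=[.4734,.0755,.093]).items():
    p=proj("side",X);print(nm,p)
    cv2.circle(s,tuple(np.round(p*8).astype(int)),8,(0,0,255),-1,shift=3)
cv2.imwrite("pics/chk.png",cv2.resize(s[135:245,265:415],None,fx=5,fy=5,interpolation=cv2.INTER_CUBIC))
```

```text
[[-0.001  0.363  0.932]
 [-0.002  0.932 -0.363]
 [-1.    -0.002 -0.   ]]
yaw of jaw 68.69996575354257
1 [ 0.00171358 -0.00041352  0.37175571]
-1 [-5.79377553e-04 -2.40088570e-03 -2.76983589e+00]
cup [354.33613436 153.75248071]
beaker [340.32315988 164.54429567]
jar [377.93787869 174.66645816]
caddyknob [320.92507754 193.11808269]
mug [298.67305243 169.51456952]
```

View pics/chk.png

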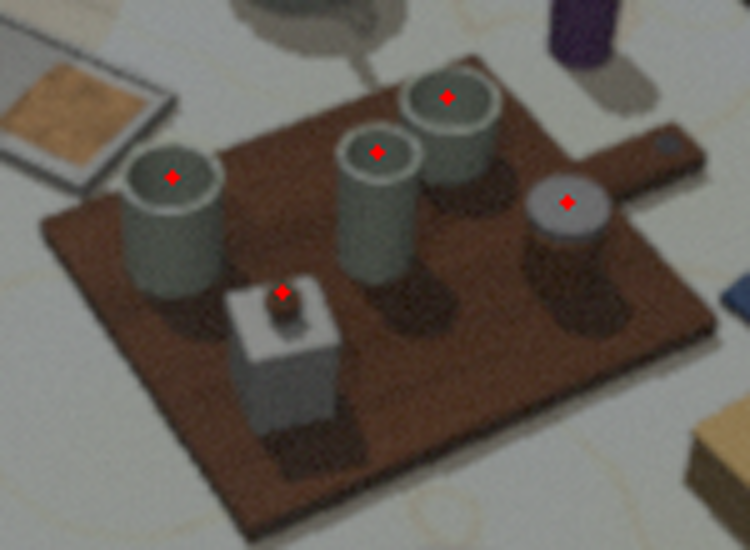

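>>> {"op": "arm_command", "data": {"plan": [{"dx": 2.2,"dy": -3.6,"az": 0.067,"gripper": 8.5},{"dx": 2.2,"dy": -3.6,"az": 0.067},{"dx": 2.2,"dy": -3.6},{"dx": 2.2,"dy": -3.6},{"dx": 2.2,"dy": -3.6},{"dx": 2.2,"dy": -3.6},{"dx": 2.2,"dy": -3.6},{"dx": 2.2,"dy": -3.6}], "newtons": 40}}

```text
validation failed for argument at $.pl...
```

>>> {"op": "arm_command", "data": {"plan": [{"dx": 2.2,"dy": -3.6},{"dx": 2.2,"dy": -3.6},{"dx": 2.2,"dy": -3.6},{"dx": 2.2,"dy": -3.6},{"dx": 2.2,"dy": -3.6},{"dx": 2.2,"dy": -3.6},{"dx": 2.2,"dy": -3.6},{"dx": 0}]}}

```text
validation failed for argument at $.pl...
```

>>> {"op": "arm_command", "data": {"plan": [{"dx": 2.2,"dy": -3.6,"dz": 0,"ax": 0,"ay": 0,"az": 0.067,"gripper": 8.5},{"dx": 2.2,"dy": -3.6,"dz": 0,"ax": 0,"ay": 0,"az": 0.067,"gripper": 8.5},{"dx": 2.2,"dy": -3.6,"dz": 0,"ax": 0,"ay": 0,"az": 0,"gripper": 8.5},{"dx": 2.2,"dy": -3.6,"dz": 0,"ax": 0,"ay": 0,"az": 0,"gripper": 8.5},{"dx": 2.2,"dy": -3.6,"dz": 0,"ax": 0,"ay": 0,"az": 0,"gripper": 8.5},{"dx": 2.2,"dy": -3.6,"dz": 0,"ax": 0,"ay": 0,"az": 0,"gripper": 8.5},{"dx": 2.2,"dy": -3.6,"dz": 0,"ax": 0,"ay": 0,"az": 0,"gripper": 8.5},{"dx": 2.2,"dy": -3.6,"dz": 0,"ax": 0,"ay": 0,"az": 0,"gripper": 8.5}], "newtons": 40}}

```text
time_s: 0.9
ee_pos: [0.4126, 0.3158, 0.2019]
orientation: [0.084, 0.702, -0.084, 0.702]
force: [1.0, 0.8, -0.6]
gripper_width: 0.994
```

>>> {"op": "arm_command", "data": {"plan": [{"dx": 2.4,"dy": -4.2,"dz": 0,"ax": 0,"ay": 0,"az": 0,"gripper": 8.5},{"dx": 2.4,"dy": -4.2,"dz": 0,"ax": 0,"ay": 0,"az": 0,"gripper": 8.5},{"dx": 2.4,"dy": -4.2,"dz": 0,"ax": 0,"ay": 0,"az": 0,"gripper": 8.5},{"dx": 2.4,"dy": -4.2,"dz": 0,"ax": 0,"ay": 0,"az": 0,"gripper": 8.5},{"dx": 2.4,"dy": -4.2,"dz": 0,"ax": 0,"ay": 0,"az": 0,"gripper": 8.5},{"dx": 2.4,"dy": -4.2,"dz": 0,"ax": 0,"ay": 0,"az": 0,"gripper": 8.5},{"dx": 2.4,"dy": -4.2,"dz": 0,"ax": 0,"ay": 0,"az": 0,"gripper": 8.5},{"dx": 0,"dy": 0,"dz": 0,"ax": 0,"ay": 0,"az": 0,"gripper": 8.5}]}}

```text
time_s: 1.7
ee_pos: [0.5824, 0.0141, 0.2015]
orientation: [0.086, 0.701, -0.089, 0.702]
force: [-0.2, -0.4, -0.4]
gripper_width: 0.993
```

Run:
```python
from h import *
from station import robot
o=robot.observe();print(o["ee_pos"],o["force"],o["joint_positions"].round(2),o["time_s"]);m=R.from_quat(o["orientation"]).as_matrix();print(m.round(3),np.degrees(np.arctan2(m[1,1],m[0,1])))
```

```text
[0.58244825 0.01408783 0.20147984] [-0.21915267 -0.44872636 -0.36933664] [ 0.07  0.35 -0.18  1.73  0.07  1.06  1.19] 1.7
[[ 0.001  0.247  0.969]
 [-0.004  0.969 -0.247]
 [-1.    -0.004  0.002]] 75.71777846061154
```

>>> {"op": "arm_command", "data": {"plan": [{"dx": 0.2,"dy": 0.5,"dz": 0,"ax": 0,"ay": 0,"az": 0.012,"gripper": 8.5},{"dx": 0,"dy": 0,"dz": -3,"ax": 0,"ay": 0,"az": 0,"gripper": 8.5},{"dx": 0,"dy": 0,"dz": -3,"ax": 0,"ay": 0,"az": 0,"gripper": 8.5},{"dx": 0,"dy": 0,"dz": -3,"ax": 0,"ay": 0,"az": 0,"gripper": 8.5},{"dx": 0,"dy": 0,"dz": -2.1,"ax": 0,"ay": 0,"az": 0,"gripper": 8.5},{"dx": 0,"dy": 0,"dz": -1.5,"ax": 0,"ay": 0,"az": 0,"gripper": 8.5},{"dx": 0,"dy": 0,"dz": -1.5,"ax": 0,"ay": 0,"az": 0,"gripper": 8.5},{"dx": 0,"dy": 0,"dz": 0,"ax": 0,"ay": 0,"az": 0,"gripper": 8.5}]}}

```text
time_s: 2.5
ee_pos: [0.5805, 0.0295, 0.0593]
orientation: [0.079, 0.704, -0.079, 0.701]
force: [0.1, -0.3, -0.3]
gripper_width: 0.995
```

>>> {"op": "arm_command", "data": {"plan": [{"dx": 0,"dy": 0,"dz": 0,"ax": 0,"ay": 0,"az": 0,"gripper": 4},{"dx": 0,"dy": 0,"dz": 0,"ax": 0,"ay": 0,"az": 0,"gripper": 4},{"dx": 0,"dy": 0,"dz": 0,"ax": 0,"ay": 0,"az": 0,"gripper": 4},{"dx": 0,"dy": 0,"dz": 0,"ax": 0,"ay": 0,"az": 0,"gripper": 4},{"dx": 0,"dy": 0,"dz": 0,"ax": 0,"ay": 0,"az": 0,"gripper": 4},{"dx": 0,"dy": 0,"dz": 0,"ax": 0,"ay": 0,"az": 0,"gripper": 4},{"dx": 0,"dy": 0,"dz": 0,"ax": 0,"ay": 0,"az": 0,"gripper": 4},{"dx": 0,"dy": 0,"dz": 0,"ax": 0,"ay": 0,"az": 0,"gripper": 4}]}}

```text
time_s: 3.3
ee_pos: [0.5835, 0.0282, 0.0627]
orientation: [0.08, 0.702, -0.08, 0.704]
force: [-0.0, -1.4, 6.7]
gripper_width: 0.564
```

Run:
```python
from h import *
from station import robot
for n in("side","top"): cv2.imwrite(f"pics/{n}1.png",viewer.grab_frame(n))
for i in range(2):
  o=robot.observe();print(o["ee_pos"].round(4),o["force"].round(1),o["time_s"],o["gripper_width"])
s=cv2.imread("pics/side1.png")
cv2.imwrite("pics/chk1.png",cv2.resize(s[105:245,265:415],None,fx=4,fy=4,interpolation=cv2.INTER_CUBIC))
```

```text
[0.5835 0.0282 0.0627] [-1.6 -2.5  6.1] 3.4 0.561310179054285
[0.5835 0.0282 0.0627] [-1.6 -2.5  6.1] 3.4 0.561310179054285
```

View pics/chk1.png

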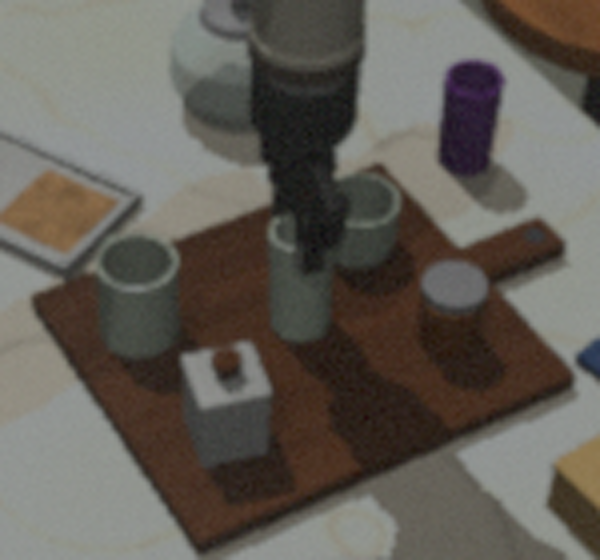

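>>> {"op": "arm_command", "data": {"plan": [{"dx": 0,"dy": 0,"dz": 1,"ax": 0,"ay": 0,"az": 0,"gripper": 4},{"dx": 0,"dy": 0,"dz": 2,"ax": 0,"ay": 0,"az": 0,"gripper": 4},{"dx": 0,"dy": 0,"dz": 3,"ax": 0,"ay": 0,"az": 0,"gripper": 4},{"dx": 0,"dy": 0,"dz": 3,"ax": 0,"ay": 0,"az": 0,"gripper": 4},{"dx": 0,"dy": 0,"dz": 3,"ax": 0,"ay": 0,"az": 0,"gripper": 4},{"dx": -1,"dy": -1.7,"dz": 0,"ax": 0,"ay": 0,"az": 0,"gripper": 4},{"dx": -2,"dy": -3.4,"dz": 0,"ax": 0,"ay": 0,"az": 0,"gripper": 4},{"dx": -2,"dy": -3.4,"dz": 0,"ax": 0,"ay": 0,"az": 0,"gripper": 4}]}}

```text
time_s: 4.2
ee_pos: [0.5314, -0.0562, 0.1817]
orientation: [0.079, 0.703, -0.079, 0.703]
force: [-1.2, -0.9, -2.3]
gripper_width: 0.565
```

>>> {"op": "arm_command", "data": {"plan": [{"dx": -2,"dy": -3.4,"dz": 0,"ax": 0,"ay": 0,"az": 0,"gripper": 4},{"dx": -2,"dy": -3.4,"dz": 0,"ax": 0,"ay": 0,"az": 0,"gripper": 4},{"dx": -2,"dy": -3.4,"dz": 0,"ax": 0,"ay": 0,"az": 0,"gripper": 4},{"dx": -2,"dy": -3.4,"dz": 0,"ax": 0,"ay": 0,"az": 0,"gripper": 4},{"dx": -2,"dy": -3.4,"dz": 0,"ax": 0,"ay": 0,"az": 0,"gripper": 4},{"dx": -2,"dy": -3.4,"dz": 0,"ax": 0,"ay": 0,"az": 0,"gripper": 4},{"dx": -1.85,"dy": -3.2,"dz": 0,"ax": 0,"ay": 0,"az": 0,"gripper": 4},{"dx": 0,"dy": 0,"dz": 0,"ax": 0,"ay": 0,"az": 0,"gripper": 4}]}}

```text
time_s: 5.0
ee_pos: [0.3897, -0.2975, 0.1815]
orientation: [0.082, 0.703, -0.083, 0.702]
force: [-0.2, -0.5, -1.3]
gripper_width: 0.566
```

>>> {"op": "arm_command", "data": {"plan": [{"dx": 0,"dy": 0,"dz": 0,"ax": 0,"ay": 0,"az": 0,"gripper": 4},{"dx": 0,"dy": 0,"dz": 0,"ax": 0,"ay": 0,"az": 0,"gripper": 4}]}}

```text
time_s: 5.2
ee_pos: [0.3942, -0.2912, 0.1813]
orientation: [0.079, 0.703, -0.079, 0.703]
force: [-0.3, 0.3, -2.8]
gripper_width: 0.565
```

Run:
```python
from h import *
for n in("side","top"): cv2.imwrite(f"pics/{n}2.png",viewer.grab_frame(n))
s=cv2.imread("pics/side2.png");t=cv2.imread("pics/top2.png")
cv2.imwrite("pics/chk2.png",np.hstack([s[100:340,220:480],t[60:300,220:480]]))
```

```text
(no output)
```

View pics/chk2.png

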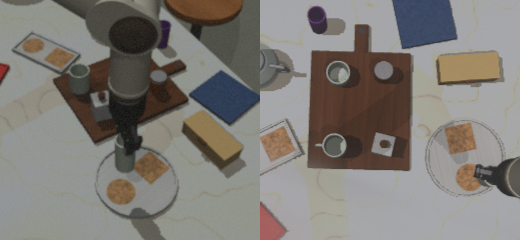

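>>> {"op": "arm_command", "data": {"plan": [{"dx": 0,"dy": -0.2,"dz": -2,"ax": 0,"ay": 0,"az": 0,"gripper": 4},{"dx": 0,"dy": 0,"dz": -3,"ax": 0,"ay": 0,"az": 0,"gripper": 4},{"dx": 0,"dy": 0,"dz": -3,"ax": 0,"ay": 0,"az": 0,"gripper": 4},{"dx": 0,"dy": 0,"dz": -2,"ax": 0,"ay": 0,"az": 0,"gripper": 4},{"dx": 0,"dy": 0,"dz": -1,"ax": 0,"ay": 0,"az": 0,"gripper": 4},{"dx": 0,"dy": 0,"dz": -1,"ax": 0,"ay": 0,"az": 0,"gripper": 4},{"dx": 0,"dy": 0,"dz": -0.4,"ax": 0,"ay": 0,"az": 0,"gripper": 4},{"dx": 0,"dy": 0,"dz": 0,"ax": 0,"ay": 0,"az": 0,"gripper": 4}]}}

```text
time_s: 6.1
ee_pos: [0.3939, -0.2943, 0.0572]
orientation: [0.08, 0.703, -0.08, 0.703]
force: [-0.5, 0.5, -1.8]
gripper_width: 0.567
```

>>> {"op": "arm_command", "data": {"plan": [{"dx": 0,"dy": 0,"dz": -0.2,"ax": 0,"ay": 0,"az": 0,"gripper": 4},{"dx": 0,"dy": 0,"dz": -0.2,"ax": 0,"ay": 0,"az": 0,"gripper": 4},{"dx": 0,"dy": 0,"dz": 0,"ax": 0,"ay": 0,"az": 0,"gripper": 4}]}}

```text
time_s: 6.4
ee_pos: [0.3938, -0.2945, 0.0534]
orientation: [0.08, 0.702, -0.08, 0.703]
force: [0.1, -0.1, -2.3]
gripper_width: 0.568
```

>>> {"op": "arm_command", "data": {"plan": [{"dx": 0,"dy": 0,"dz": -0.1,"ax": 0,"ay": 0,"az": 0,"gripper": 4},{"dx": 0,"dy": 0,"dz": -0.1,"ax": 0,"ay": 0,"az": 0,"gripper": 4},{"dx": 0,"dy": 0,"dz": 0,"ax": 0,"ay": 0,"az": 0,"gripper": 4}]}}

```text
time_s: 6.7
ee_pos: [0.3952, -0.295, 0.0527]
orientation: [0.079, 0.702, -0.08, 0.704]
force: [-0.9, 0.7, 8.4]
gripper_width: 0.568
```

>>> {"op": "arm_command", "data": {"plan": [{"dx": 0,"dy": 0,"dz": 0.1,"ax": 0,"ay": 0,"az": 0,"gripper": 5.2},{"dx": 0,"dy": 0,"dz": 0,"ax": 0,"ay": 0,"az": 0,"gripper": 5.8},{"dx": 0,"dy": 0,"dz": 0,"ax": 0,"ay": 0,"az": 0,"gripper": 7},{"dx": 0,"dy": 0,"dz": 0,"ax": 0,"ay": 0,"az": 0,"gripper": 8},{"dx": 0,"dy": 0,"dz": 0,"ax": 0,"ay": 0,"az": 0,"gripper": 8},{"dx": 0,"dy": 0,"dz": 1,"ax": 0,"ay": 0,"az": 0,"gripper": 8},{"dx": 0,"dy": 0,"dz": 3,"ax": 0,"ay": 0,"az": 0,"gripper": 8},{"dx": 0,"dy": 0,"dz": 4,"ax": 0,"ay": 0,"az": 0,"gripper": 8.5}]}}

```text
time_s: 7.5
ee_pos: [0.3921, -0.2933, 0.132]
orientation: [0.08, 0.704, -0.079, 0.701]
force: [0.5, -0.1, 1.0]
gripper_width: 0.997
```

Run:
```python
from h import *
for n in("side","top"): cv2.imwrite(f"pics/{n}3.png",viewer.grab_frame(n))
s=cv2.imread("pics/side3.png");t=cv2.imread("pics/top3.png")
cv2.imwrite("pics/chk3.png",cv2.resize(np.hstack([s[200:340,280:420],t[140:280,340:480]]),None,fx=2.8,fy=2.8))
```

```text
(no output)
```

View pics/chk3.png

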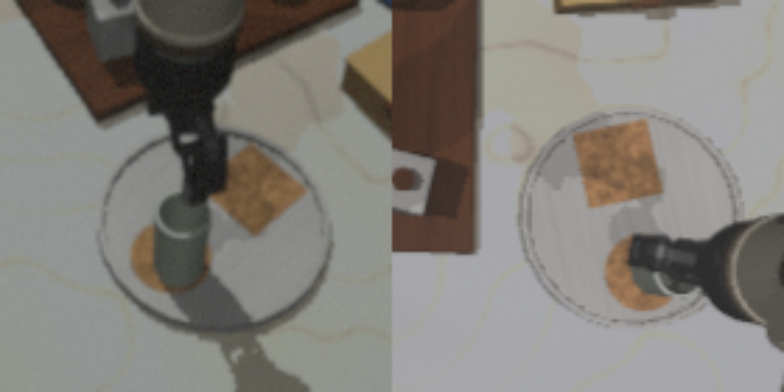

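>>> {"op": "arm_command", "data": {"plan": [{"dx": 0,"dy": 0,"dz": 4,"ax": 0,"ay": 0,"az": 0,"gripper": 8.5},{"dx": 2,"dy": 2,"dz": 3,"ax": 0,"ay": 0,"az": 0,"gripper": 8.5},{"dx": 3.5,"dy": 3,"dz": 0,"ax": 0,"ay": 0,"az": 0,"gripper": 8.5},{"dx": 3.5,"dy": 3,"dz": 0,"ax": 0,"ay": 0,"az": 0,"gripper": 8.5},{"dx": 3.5,"dy": 3,"dz": 0,"ax": 0,"ay": 0,"az": 0,"gripper": 8.5},{"dx": 3.5,"dy": 3,"dz": 0,"ax": 0,"ay": 0,"az": 0,"gripper": 8.5},{"dx": 3.5,"dy": 3,"dz": 0,"ax": 0,"ay": 0,"az": 0,"gripper": 8.5},{"dx": 3.5,"dy": 3,"dz": 0,"ax": 0,"ay": 0,"az": 0,"gripper": 8.5}]}}

```text
time_s: 8.4
ee_pos: [0.6247, -0.0931, 0.2024]
orientation: [0.08, 0.703, -0.08, 0.703]
force: [0.4, -0.8, -0.3]
gripper_width: 0.995
```

>>> {"op": "arm_command", "data": {"plan": [{"dx": 3.5,"dy": 3,"dz": 0,"ax": 0,"ay": 0,"az": 0,"gripper": 8.5},{"dx": 1.6,"dy": 1.4,"dz": 0,"ax": 0,"ay": 0,"az": 0,"gripper": 8.5},{"dx": 0,"dy": 0,"dz": 0,"ax": 0,"ay": 0,"az": 0,"gripper": 8.5},{"dx": 0,"dy": 0,"dz": 0,"ax": 0,"ay": 0,"az": 0,"gripper": 8.5},{"dx": 0,"dy": 0,"dz": 0,"ax": 0,"ay": 0,"az": 0,"gripper": 8.5}]}}

```text
time_s: 8.9
ee_pos: [0.6737, -0.0522, 0.202]
orientation: [0.08, 0.703, -0.081, 0.702]
force: [0.3, -0.6, -0.0]
gripper_width: 0.991
```

Run:
```python
from h import *
from station import robot
for n in("side","top"): cv2.imwrite(f"pics/{n}4.png",viewer.grab_frame(n))
s=cv2.imread("pics/side4.png");t=cv2.imread("pics/top4.png")
cv2.imwrite("pics/chk4.png",cv2.resize(np.hstack([s[120:320,260:420],t[100:300,320:480]]),None,fx=2.4,fy=2.4))
# beaker rim
h=cv2.cvtColor(t,cv2.COLOR_BGR2HSV);c0=(.395,-.293,.098);print(proj("top",c0))
o=robot.observe();print(o["ee_pos"],o["joint_positions"].round(2))
```

```text
[438.4639996  236.95228261]
[ 0.67382584 -0.05228152  0.20235066] [ 0.13  0.52 -0.13  1.49  0.07  1.14  1.33]
```

View pics/chk4.png

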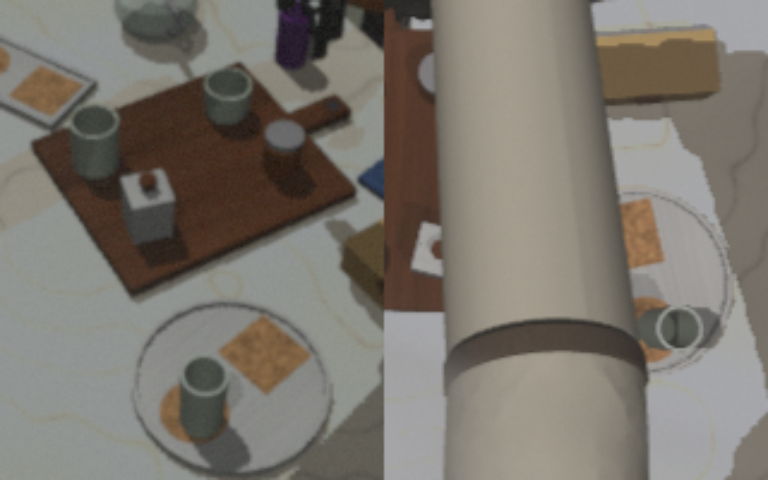

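Run:
```python
from h import *
t=cv2.imread("pics/top4.png");s=cv2.imread("pics/side4.png")
print(ray("top",442.5,236.7,.098))
print(proj("side",[.395,-.293,.098]),proj("side",[.395,-.293,.008]))
a=cv2.resize(t[210:265,400:470],None,fx=5.5,fy=5.5,interpolation=cv2.INTER_CUBIC)
b=cv2.resize(s[260:315,305:375],None,fx=5.5,fy=5.5,interpolation=cv2.INTER_CUBIC)
cv2.imwrite("pics/chk5.png",np.hstack([a,b]))
```

```text
[ 0.39574125 -0.30332861]
[341.75207119 271.69873723] [340.31273344 290.50567635]
```

View pics/chk5.png

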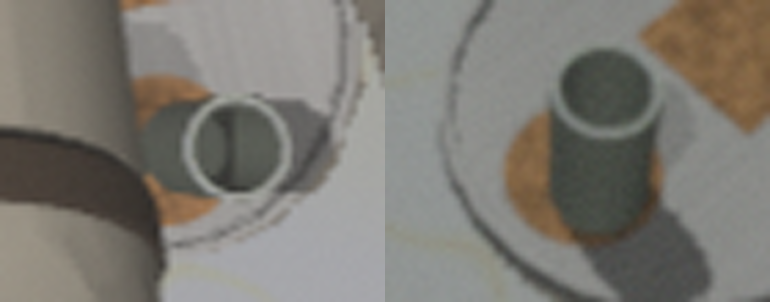

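Run:
```python
from h import *
s=cv2.imread("pics/side4.png")
print(ray("side",345.5,276.9,.098), ray("top",443.5,236.5,.098))
c=np.array([.6738,-.0523,.202]);j=np.array([np.cos(np.radians(77)),np.sin(np.radians(77)),0])
for p in(c,c+j*.0425+[0,0,.013],c-j*.0425+[0,0,.013],[.6738,-.0523,.25]):
    q=proj("side",p);print(q);cv2.circle(s,tuple(np.round(q*8).astype(int)),6,(0,0,255),-1,shift=3)
cv2.imwrite("pics/chk6.png",cv2.resize(s[40:180,330:480],None,fx=4,fy=4,interpolation=cv2.INTER_CUBIC))
```

```text
[ 0.39510712 -0.30998163] [ 0.39627371 -0.30589463]
[382.41929523 144.7027184 ]
[377.17647622 131.64633115]
[388.93778858 151.1387774 ]
[384.33948473 131.41657811]
```

View pics/chk6.png

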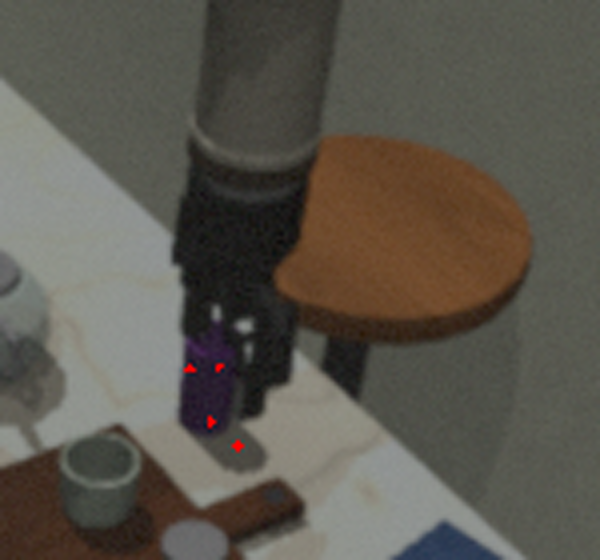

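Run:
```python
from h import *
s=cv2.imread("pics/side4.png")
a=cv2.resize(s[95:155,365:415],None,fx=9,fy=9,interpolation=cv2.INTER_CUBIC)
a=cv2.convertScaleAbs(a,alpha=2.5,beta=10)
cv2.imwrite("pics/chk7.png",a)
```

```text
(no output)
```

View pics/chk7.png

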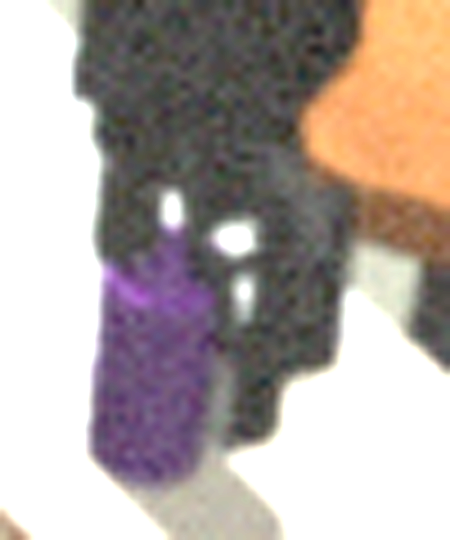

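Run:
```python
from h import *
c=np.array([.674,-.052,.215])
b=proj("side",c);print(b)
for d in np.eye(3)*.01:print((proj("side",c+d)-b).round(2),(proj("top",c+d)-proj("top",c)).round(2))
print(ray("side",388,133,.215))
c=np.array([.394,-.295,.098]);b=proj("side",c)
for d in np.eye(3)*.01:print((proj("side",c+d)-b).round(2))
```

```text
[382.9244902 141.0933181]
[ 2.94 -1.18] [ 0.02 -4.19]
[-2.09 -2.07] [-4.29 -0.06]
[ 0.4  -2.75] [ 0.32 -1.22]
[ 0.70655873 -0.03089811]
[ 3.47 -1.75]
[-2.16 -3.04]
[ 0.17 -2.23]
```

Run:
```python
from h import *
s=cv2.imread("pics/side1.png")
for p in([.5835,.0282,.0627],[.5835,.0282,.0817],[.584,.019,.108],[.584,.019,.018],[.578,.0035,.068]):
    q=proj("side",p);print(p,q);cv2.circle(s,tuple(np.round(q*8).astype(int)),4,(0,0,255),-1,shift=3)
a=cv2.resize(s[135:195,315:375],None,fx=9,fy=9,interpolation=cv2.INTER_CUBIC)
a=cv2.convertScaleAbs(a,alpha=2.,beta=10)
cv2.imwrite("pics/chk8.png",a)
s=cv2.imread("pics/side2.png")
for p in([.394,-.292,.1813],[.394,-.292,.2267],[.394,-.292,.1366]):
    q=proj("side",p);print(p,q);cv2.circle(s,tuple(np.round(q*8).astype(int)),4,(0,0,255),-1,shift=3)
b=cv2.resize(s[220:280,310:370],None,fx=9,fy=9,interpolation=cv2.INTER_CUBIC)[:,:-250]
b=cv2.convertScaleAbs(b,alpha=2.,beta=10)
cv2.imwrite("pics/chk8.png",np.hstack([a,b])[:, :800])
```

```text
[0.5835, 0.0282, 0.0627] [338.01922491 173.41876983]
[0.5835, 0.0282, 0.0817] [338.24072819 169.00115527]
[0.584, 0.019, 0.108] [340.32315988 164.54429567]
[0.584, 0.019, 0.018] [339.19575953 185.26427468]
[0.578, 0.0035, 0.068] [340.8240765  177.88808794]
[0.394, -0.292, 0.1813] [342.6517563  251.99987871]
[0.394, -0.292, 0.2267] [343.52530481 240.31903429]
[0.394, -0.292, 0.1366] [341.84541141 262.78209529]
```

View pics/chk8.png

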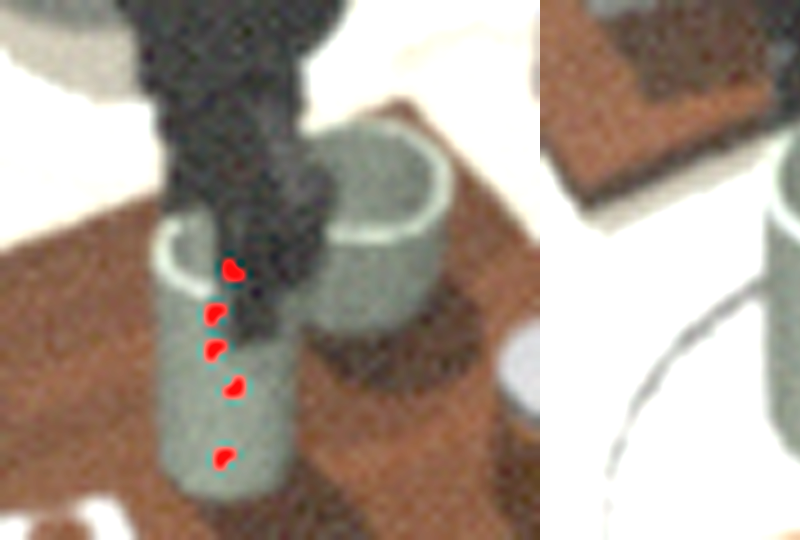

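Run:
```python
from h import *
j=np.array([np.cos(np.radians(77)),np.sin(np.radians(77)),0]);k=np.array([j[1],-j[0],0])
out=[]
for n,(x,y) in(("side",(300,200)),("top",(410,205))):
    s=cv2.imread(f"pics/{n}3.png")
    s=cv2.convertScaleAbs(s,alpha=1.8,beta=10)
    a=cv2.resize(s[y:y+66,x:x+66],None,fx=6,fy=6,interpolation=cv2.INTER_CUBIC)
    c=np.array([.394,-.294,.134])
    for p,col in[(c,(0,0,255))]+[(c+a1*j*.0425+b1*k*.011+[0,0,.013],(255,0,255)if a1>0 else (0,255,0)) for a1 in(1,-1) for b1 in(1,-1)]:
        q=proj(n,p);print(n,q);cv2.circle(a,tuple(np.round((q-[x,y])*6+3).astype(int)),3,col,-1)
    out.append(a)
cv2.imwrite("pics/chk9.png",np.hstack(out))
```

```text
side [342.24436012 264.00475982]
side [341.06043255 245.72061357]
side [332.44360795 247.88389696]
side [352.99556886 274.65145766]
side [343.97475751 277.05334911]
top [443.0568548  237.38505918]
top [428.56167583 228.87669823]
top [426.66217424 237.69848736]
top [462.60344287 237.09801786]
top [460.77264061 245.94511306]
```

View pics/chk9.png

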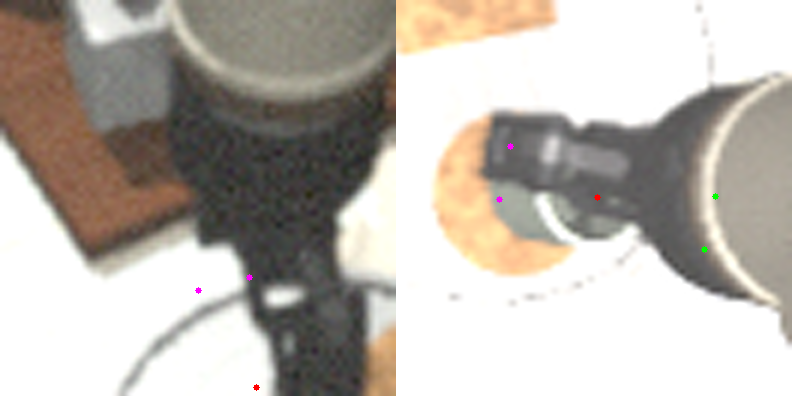

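>>> {"op": "arm_command", "data": {"plan": [{"dx": -3,"dy": -3,"dz": 0,"ax": 0,"ay": 0,"az": 0,"gripper": 0},{"dx": -3.5,"dy": -3,"dz": 0,"ax": 0,"ay": 0,"az": 0,"gripper": 0},{"dx": -3.5,"dy": -3,"dz": 0,"ax": 0,"ay": 0,"az": 0,"gripper": 0},{"dx": -3.5,"dy": -3,"dz": 0,"ax": 0,"ay": 0,"az": 0,"gripper": 0},{"dx": -3.5,"dy": -3,"dz": 0,"ax": 0,"ay": 0,"az": 0,"gripper": 0},{"dx": -3.5,"dy": -3,"dz": 0,"ax": 0,"ay": 0,"az": 0,"gripper": 0},{"dx": -3.5,"dy": -3,"dz": 0,"ax": 0,"ay": 0,"az": 0,"gripper": 0},{"dx": -2,"dy": -3,"dz": 0,"ax": 0,"ay": 0,"az": 0,"gripper": 0}]}}

```text
time_s: 9.8
ee_pos: [0.4106, -0.2923, 0.2026]
orientation: [0.081, 0.703, -0.081, 0.702]
force: [1.0, -0.2, 0.5]
gripper_width: -0.0
```

>>> {"op": "arm_command", "data": {"plan": [{"dx": 0,"dy": 0,"dz": -2,"ax": 0,"ay": 0,"az": 0,"gripper": 0},{"dx": 0,"dy": 0,"dz": -2,"ax": 0,"ay": 0,"az": 0,"gripper": 0},{"dx": 0,"dy": 0,"dz": 0,"ax": 0,"ay": 0,"az": 0,"gripper": 0},{"dx": 0,"dy": 0,"dz": 0,"ax": 0,"ay": 0,"az": 0,"gripper": 0},{"dx": 0,"dy": 0,"dz": 0,"ax": 0,"ay": 0,"az": 0,"gripper": 0},{"dx": 0,"dy": 0,"dz": 0,"ax": 0,"ay": 0,"az": 0,"gripper": 0}]}}

```text
time_s: 10.4
ee_pos: [0.4154, -0.2907, 0.1632]
orientation: [0.079, 0.702, -0.08, 0.703]
force: [0.1, -0.1, 0.3]
gripper_width: 0.005
```

Run:
```python
from h import *
from station import robot
c=robot.observe();print(c["ee_pos"],c["gripper_width"]);c=c["ee_pos"]
out=[]
for n in("side","top"):
    s=viewer.grab_frame(n);cv2.imwrite(f"pics/{n}10.png",s)
    q=proj(n,c);x,y=np.round(q-33).astype(int);print(n,q,x,y)
    s=cv2.convertScaleAbs(s,alpha=1.8,beta=10)
    a=cv2.resize(s[y:y+66,x:x+66],None,fx=6,fy=6,interpolation=cv2.INTER_CUBIC)
    cv2.circle(a,tuple(np.round((q-[x,y])*6+3).astype(int)),3,(0,0,255),-1)
    out.append(a)
cv2.imwrite("pics/chk10.png",np.hstack(out))
```

```text
[ 0.41537724 -0.29071821  0.16323386] 0.005000173986429402
side [349.73489023 252.26668527] 317 219
top [445.14881835 228.44921675] 412 195
```

View pics/chk10.png

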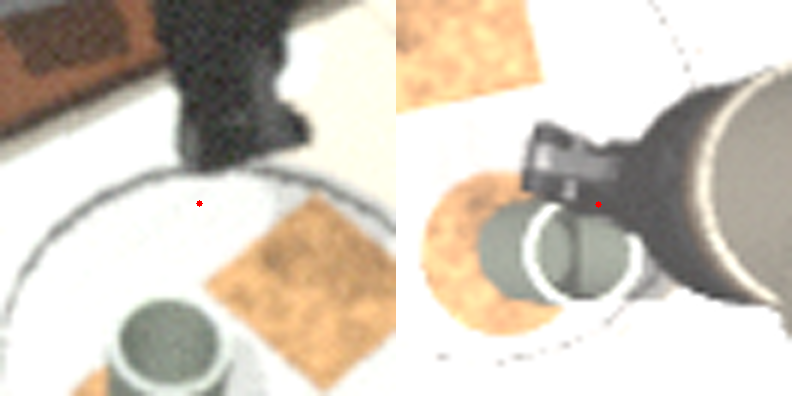

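Run:
```python
from h import *
out=[]
for n,(x,y,w,h) in(("side",(320,170,70,90)),("top",(425,190,90,70))):
    s=cv2.imread(f"pics/{n}10.png")
    s=cv2.convertScaleAbs(s,alpha=3,beta=20)
    a=cv2.resize(s[y:y+h,x:x+w],None,fx=6.,fy=6.,interpolation=cv2.INTER_CUBIC)
    cv2.imwrite(f"pics/chk11{n}.png",a)
```

```text
(no output)
```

View pics/chk11side.png

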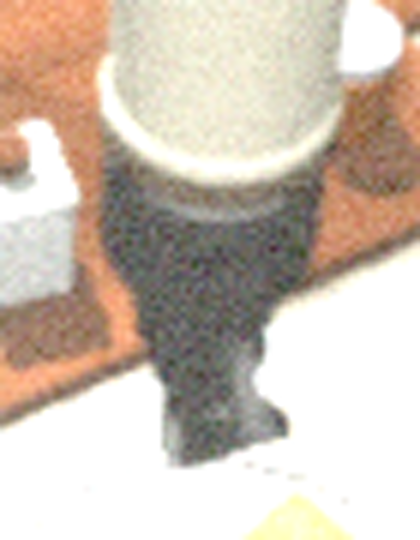

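View pics/chk11top.png

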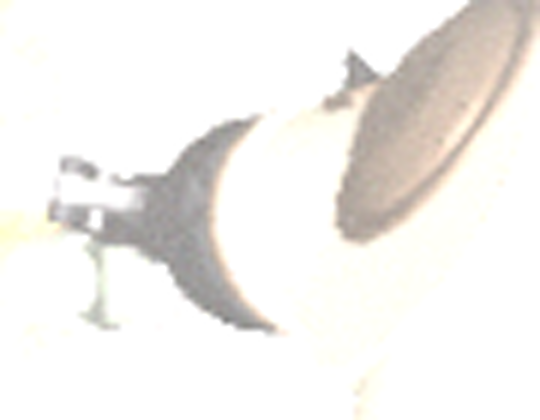

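>>> {"op": "arm_command", "data": {"plan": [{"dx": 1,"dy": 1,"dz": 4,"ax": 0,"ay": 0,"az": 0,"gripper": 8.5},{"dx": 3.5,"dy": 3.4,"dz": 0,"ax": 0,"ay": 0,"az": 0,"gripper": 8.5},{"dx": 3.5,"dy": 3.4,"dz": 0,"ax": 0,"ay": 0,"az": 0,"gripper": 8.5},{"dx": 3.5,"dy": 3.4,"dz": 0,"ax": 0,"ay": 0,"az": 0,"gripper": 8.5},{"dx": 3.5,"dy": 3.4,"dz": 0,"ax": 0,"ay": 0,"az": 0,"gripper": 8.5},{"dx": 3.5,"dy": 3.4,"dz": 0,"ax": 0,"ay": 0,"az": 0,"gripper": 8.5},{"dx": 3.5,"dy": 3.4,"dz": 0,"ax": 0,"ay": 0,"az": 0,"gripper": 8.5},{"dx": 3.5,"dy": 3.4,"dz": 0,"ax": 0,"ay": 0,"az": 0,"gripper": 8.5}]}}

```text
time_s: 11.3
ee_pos: [0.671, -0.0408, 0.2025]
orientation: [0.08, 0.702, -0.08, 0.703]
force: [1.2, -0.8, -0.2]
gripper_width: 0.995
```

>>> {"op": "arm_command", "data": {"plan": [{"dx": 0.2,"dy": 0.3,"dz": 0,"ax": 0,"ay": 0,"az": 0,"gripper": 8.5},{"dx": 0,"dy": 0,"dz": -3,"ax": 0,"ay": 0,"az": 0,"gripper": 8.5},{"dx": 0,"dy": 0,"dz": -3,"ax": 0,"ay": 0,"az": 0,"gripper": 8.5},{"dx": 0,"dy": 0,"dz": -3,"ax": 0,"ay": 0,"az": 0,"gripper": 8.5},{"dx": 0,"dy": 0,"dz": -1,"ax": 0,"ay": 0,"az": 0,"gripper": 8.5},{"dx": 0,"dy": 0,"dz": 0,"ax": 0,"ay": 0,"az": 0,"gripper": 8.5},{"dx": 0,"dy": 0,"dz": 0,"ax": 0,"ay": 0,"az": 0,"gripper": 8.5}]}}

```text
time_s: 12.0
ee_pos: [0.6725, -0.0395, 0.1035]
orientation: [0.08, 0.702, -0.08, 0.703]
force: [1.6, 1.3, 0.1]
gripper_width: 0.992
```

```bash
cat > look.py <<'E'
from h import *
from station import robot
import sys
tag=sys.argv[1]
c=robot.observe();print(c["ee_pos"].round(4),c["gripper_width"],c["time_s"]);c=c["ee_pos"]
out=[]
for n in("side","top"):
    s=viewer.grab_frame(n);cv2.imwrite(f"pics/{n}{tag}.png",s)
    q=proj(n,c);x,y=np.round(q-33).astype(int);print(n,q.round(1),x,y)
    s=cv2.convertScaleAbs(s,alpha=1.8,beta=10)
    x=max(x,0);y=max(y,0)
    a=cv2.resize(s[y:y+66,x:x+66],None,fx=6,fy=6,interpolation=cv2.INTER_CUBIC)
    out.append(a)
cv2.imwrite(f"pics/c{tag}.png",np.hstack(out))
E
python3 look.py 12
```

```text
[ 0.6725 -0.0395  0.1035] 0.99220158729366 12.0
side [376.  167.3] 343 134
top [339.8 128.4] 307 95
```

View pics/c12.png

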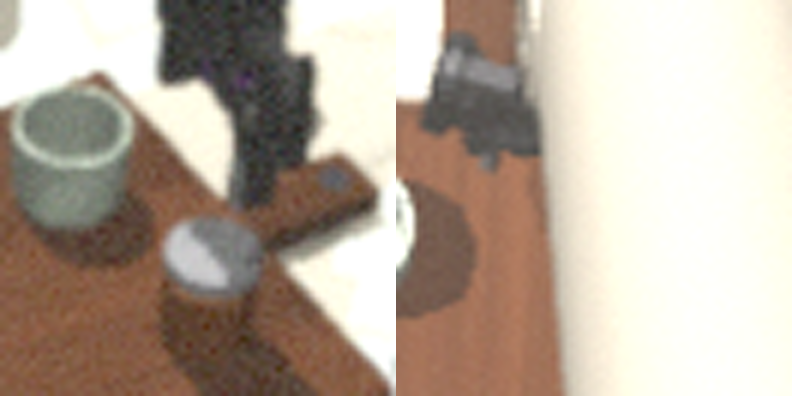

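>>> {"op": "arm_command", "data": {"plan": [{"dx": -0.5,"dy": 0,"dz": 0,"ax": 0,"ay": 0,"az": 0,"gripper": 8.5},{"dx": 0,"dy": 0,"dz": -2,"ax": 0,"ay": 0,"az": 0,"gripper": 8.5},{"dx": 0,"dy": 0,"dz": -2,"ax": 0,"ay": 0,"az": 0,"gripper": 8.5},{"dx": 0,"dy": 0,"dz": -2,"ax": 0,"ay": 0,"az": 0,"gripper": 8.5},{"dx": 0,"dy": 0,"dz": -1,"ax": 0,"ay": 0,"az": 0,"gripper": 8.5},{"dx": 0,"dy": 0,"dz": -0.5,"ax": 0,"ay": 0,"az": 0,"gripper": 8.5},{"dx": 0,"dy": 0,"dz": 0,"ax": 0,"ay": 0,"az": 0,"gripper": 8.5}]}}

```text
time_s: 12.8
ee_pos: [0.6665, -0.0394, 0.0271]
orientation: [0.08, 0.703, -0.08, 0.703]
force: [-1.6, 1.2, 0.8]
gripper_width: 0.994
```

```bash
python3 look.py 13
```

```text
[ 0.6665 -0.0394  0.0271] 0.9941180183049786 12.8
side [371.9 185.5] 339 153
top [338.2 137.5] 305 104
```

View pics/c13.png

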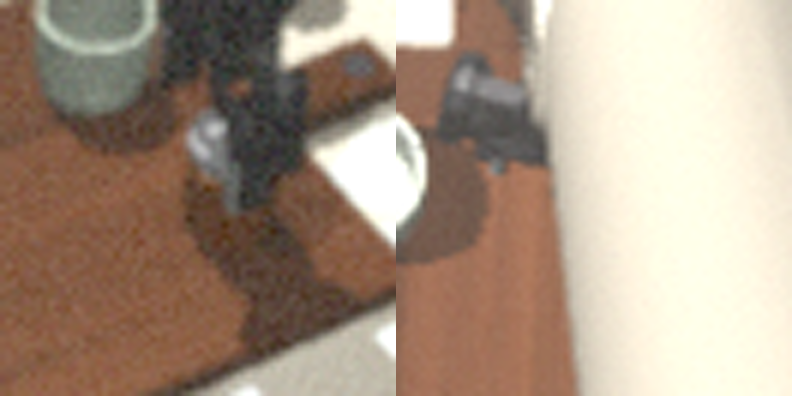

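>>> {"op": "arm_command", "data": {"plan": [{"dx": 0.5,"dy": 0,"dz": 0,"ax": 0,"ay": 0,"az": 0,"gripper": 8.5},{"dx": 0,"dy": 0,"dz": -0.4,"ax": 0,"ay": 0,"az": 0,"gripper": 8.5},{"dx": 0,"dy": 0,"dz": -0.4,"ax": 0,"ay": 0,"az": 0,"gripper": 8.5},{"dx": 0,"dy": 0,"dz": 0,"ax": 0,"ay": 0,"az": 0,"gripper": 8.5},{"dx": 0,"dy": 0,"dz": 0,"ax": 0,"ay": 0,"az": 0,"gripper": 7},{"dx": 0,"dy": 0,"dz": 0,"ax": 0,"ay": 0,"az": 0,"gripper": 6},{"dx": 0,"dy": 0,"dz": 0,"ax": 0,"ay": 0,"az": 0,"gripper": 6}]}}

```text
time_s: 13.6
ee_pos: [0.6716, -0.0403, 0.0193]
orientation: [0.08, 0.703, -0.08, 0.703]
force: [-1.1, -3.0, 1.0]
gripper_width: 0.702
```

```bash
python3 look.py 14
```

```text
[ 0.6716 -0.0403  0.0193] 0.7016680109517377 13.6
side [373.2 186.9] 340 154
top [338.4 136.3] 305 103
```

View pics/c14.png

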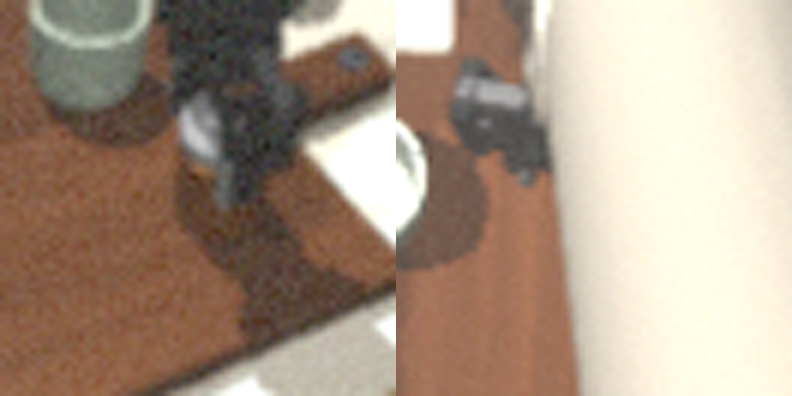

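>>> {"op": "arm_command", "data": {"plan": [{"dx": 0,"dy": 0,"dz": 0,"ax": 0,"ay": 0,"az": 0,"gripper": 5.5},{"dx": 0,"dy": 0,"dz": 0,"ax": 0,"ay": 0,"az": 0,"gripper": 4},{"dx": 0,"dy": 0,"dz": 0,"ax": 0,"ay": 0,"az": 0,"gripper": 4},{"dx": 0,"dy": 0,"dz": 0,"ax": 0,"ay": 0,"az": 0,"gripper": 4},{"dx": 0,"dy": 0,"dz": 0,"ax": 0,"ay": 0,"az": 0,"gripper": 4}]}}

```text
time_s: 14.2
ee_pos: [0.672, -0.0397, 0.0196]
orientation: [0.08, 0.702, -0.08, 0.703]
force: [-0.5, -3.1, 4.7]
gripper_width: 0.57
```

>>> {"op": "arm_command", "data": {"plan": [{"dx": 0,"dy": 0,"dz": 1,"ax": 0,"ay": 0,"az": 0,"gripper": 4},{"dx": 0,"dy": 0,"dz": 2,"ax": 0,"ay": 0,"az": 0,"gripper": 4},{"dx": 0,"dy": 0,"dz": 3,"ax": 0,"ay": 0,"az": 0,"gripper": 4},{"dx": 0,"dy": 0,"dz": 3,"ax": 0,"ay": 0,"az": 0,"gripper": 4},{"dx": 0,"dy": 0,"dz": 3,"ax": 0,"ay": 0,"az": 0,"gripper": 4},{"dx": 0,"dy": 0,"dz": 0,"ax": 0,"ay": 0,"az": 0,"gripper": 4}]}}

```text
time_s: 14.8
ee_pos: [0.6749, -0.0379, 0.1441]
orientation: [0.08, 0.7, -0.079, 0.705]
force: [1.2, 0.3, -2.4]
gripper_width: 0.573
```

```bash
python3 look.py 15
```

```text
[ 0.6749 -0.0379  0.1441] 0.5730901919152782 14.8
side [377.7 156.7] 345 124
top [340.  123.4] 307 90
```

View pics/c15.png

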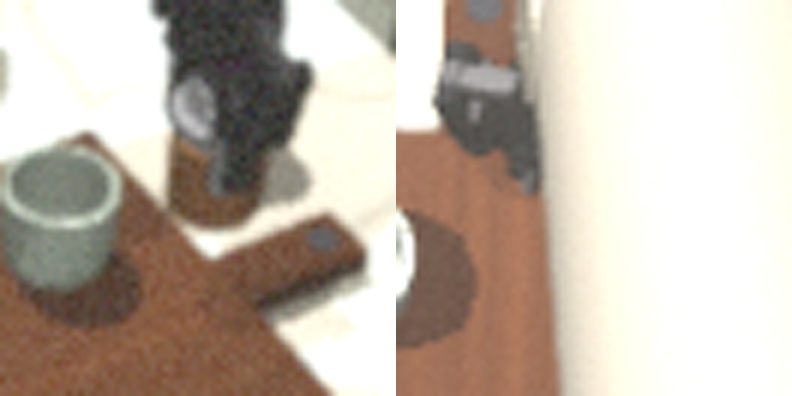

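>>> {"op": "arm_command", "data": {"plan": [{"dx": -1,"dy": -1.5,"dz": 0,"ax": 0,"ay": 0,"az": 0,"gripper": 4},{"dx": -2.5,"dy": -3,"dz": 0,"ax": 0,"ay": 0,"az": 0,"gripper": 4},{"dx": -2.5,"dy": -3,"dz": 0,"ax": 0,"ay": 0,"az": 0,"gripper": 4},{"dx": -2.5,"dy": -3,"dz": 0,"ax": 0,"ay": 0,"az": 0,"gripper": 4},{"dx": -2.5,"dy": -3,"dz": 0,"ax": 0,"ay": 0,"az": 0,"gripper": 4},{"dx": -2.5,"dy": -3,"dz": 0,"ax": 0,"ay": 0,"az": 0,"gripper": 4},{"dx": -2,"dy": -3,"dz": 0,"ax": 0,"ay": 0,"az": 0,"gripper": 4},{"dx": -1.5,"dy": -2.5,"dz": 0,"ax": 0,"ay": 0,"az": 0,"gripper": 4}]}}

```text
time_s: 15.7
ee_pos: [0.497, -0.2616, 0.1371]
orientation: [0.081, 0.704, -0.08, 0.701]
force: [0.8, -0.5, -2.3]
gripper_width: 0.569
```

>>> {"op": "arm_command", "data": {"plan": [{"dx": 0,"dy": 0,"dz": -1,"ax": 0,"ay": 0,"az": 0,"gripper": 4},{"dx": 0,"dy": 0,"dz": -2,"ax": 0,"ay": 0,"az": 0,"gripper": 4},{"dx": 0,"dy": 0,"dz": -2,"ax": 0,"ay": 0,"az": 0,"gripper": 4},{"dx": 0,"dy": 0,"dz": -2,"ax": 0,"ay": 0,"az": 0,"gripper": 4},{"dx": 0,"dy": 0,"dz": 0,"ax": 0,"ay": 0,"az": 0,"gripper": 4},{"dx": 0,"dy": 0,"dz": 0,"ax": 0,"ay": 0,"az": 0,"gripper": 4},{"dx": 0,"dy": 0,"dz": 0,"ax": 0,"ay": 0,"az": 0,"gripper": 4}]}}

```text
time_s: 16.4
ee_pos: [0.5019, -0.2596, 0.0696]
orientation: [0.08, 0.702, -0.08, 0.703]
force: [0.3, -1.1, -2.3]
gripper_width: 0.568
```

```bash
python3 look.py 16
```

```text
[ 0.5019 -0.2596  0.0696] 0.5675148027077378 16.4
side [369.2 250.6] 336 218
top [422.1 196.1] 389 163
```

View pics/c16.png

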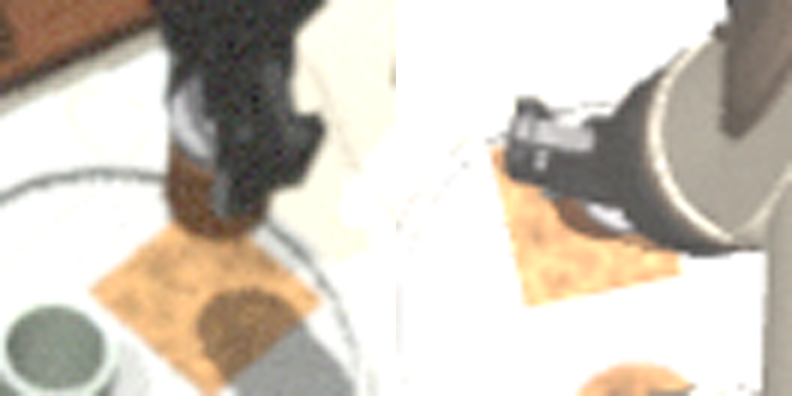

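Run:
```python
from h import *
print(ray("side",371.8,250.6,.068))
# predicted outlines for jar at candidate positions drawn as circles
s=cv2.imread("pics/side16.png");t=cv2.imread("pics/top16.png")
th=np.linspace(0,2*np.pi,60)
out=[]
for n,im,(x,y) in(("side",s,(336,218)),("top",t,(389,163))):
    a=cv2.resize(cv2.convertScaleAbs(im,alpha=2.5,beta=20)[y:y+66,x:x+66],None,fx=6,fy=6,interpolation=cv2.INTER_CUBIC)
    for cx,cy,col in((.5019,-.2596,(0,0,255)),(.5019,-.2696,(255,0,0)),(.5059,-.2726,(0,200,0))):
        for z,r in((.068,.024),(.130,.025)):
            p=np.c_[cx+r*np.cos(th),cy+r*np.sin(th),np.full(60,z)]
            q=(proj(n,p)-[x,y])*6+3
            cv2.polylines(a,[np.round(q).astype(int)],True,col,1)
    out.append(a)
cv2.imwrite("pics/chk16.png",np.hstack(out))
```

```text
[ 0.50842538 -0.26211097]
```

View pics/chk16.png

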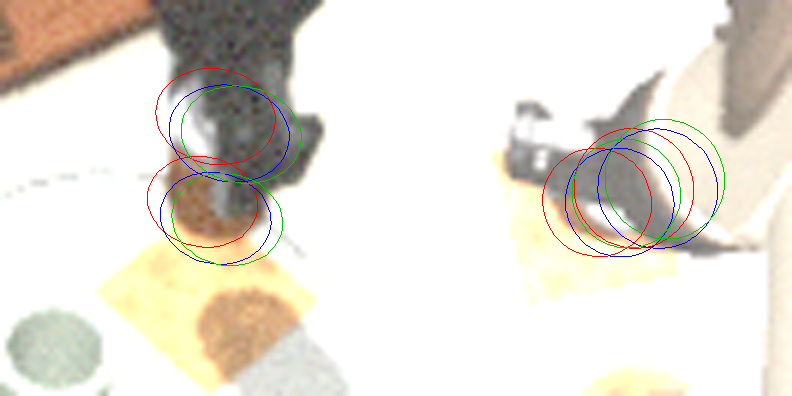

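>>> {"op": "arm_command", "data": {"plan": [{"dx": -0.6,"dy": -0.5,"dz": -1,"ax": 0,"ay": 0,"az": 0,"gripper": 4},{"dx": 0,"dy": 0,"dz": -2,"ax": 0,"ay": 0,"az": 0,"gripper": 4},{"dx": 0,"dy": 0,"dz": -1.5,"ax": 0,"ay": 0,"az": 0,"gripper": 4},{"dx": 0,"dy": 0,"dz": -0.7,"ax": 0,"ay": 0,"az": 0,"gripper": 4},{"dx": 0,"dy": 0,"dz": -0.3,"ax": 0,"ay": 0,"az": 0,"gripper": 4},{"dx": 0,"dy": 0,"dz": -0.2,"ax": 0,"ay": 0,"az": 0,"gripper": 4},{"dx": 0,"dy": 0,"dz": 0,"ax": 0,"ay": 0,"az": 0,"gripper": 4}]}}

```text
time_s: 17.2
ee_pos: [0.496, -0.2644, 0.0123]
orientation: [0.08, 0.702, -0.08, 0.703]
force: [-0.2, 0.6, -2.2]
gripper_width: 0.567
```

>>> {"op": "arm_command", "data": {"plan": [{"dx": 0,"dy": 0,"dz": -0.1,"ax": 0,"ay": 0,"az": 0,"gripper": 4},{"dx": 0,"dy": 0,"dz": -0.1,"ax": 0,"ay": 0,"az": 0,"gripper": 4},{"dx": 0,"dy": 0,"dz": 0,"ax": 0,"ay": 0,"az": 0,"gripper": 4}]}}

```text
time_s: 17.5
ee_pos: [0.4958, -0.2645, 0.0103]
orientation: [0.08, 0.702, -0.08, 0.703]
force: [-0.6, 0.8, -2.7]
gripper_width: 0.572
```

>>> {"op": "arm_command", "data": {"plan": [{"dx": 0,"dy": 0,"dz": -0.1,"ax": 0,"ay": 0,"az": 0,"gripper": 4},{"dx": 0,"dy": 0,"dz": 0,"ax": 0,"ay": 0,"az": 0,"gripper": 4}]}}

```text
time_s: 17.7
ee_pos: [0.4959, -0.2646, 0.0096]
orientation: [0.08, 0.702, -0.08, 0.703]
force: [-0.2, 0.1, 2.4]
gripper_width: 0.571
```

```bash
python3 look.py 17
```

```text
[ 0.4959 -0.2646  0.0096] 0.5708620984206332 17.7
side [366.5 265.6] 334 233
top [418.5 200.3] 386 167
```

View pics/c17.png

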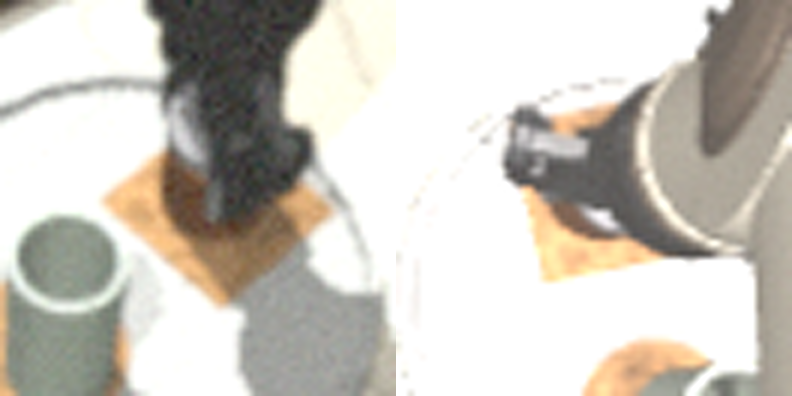

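>>> {"op": "arm_command", "data": {"plan": [{"dx": 0,"dy": 0,"dz": 0,"ax": 0,"ay": 0,"az": 0,"gripper": 5.2},{"dx": 0,"dy": 0,"dz": 0,"ax": 0,"ay": 0,"az": 0,"gripper": 5.8},{"dx": 0,"dy": 0,"dz": 0,"ax": 0,"ay": 0,"az": 0,"gripper": 6.6},{"dx": 0,"dy": 0,"dz": 0,"ax": 0,"ay": 0,"az": 0,"gripper": 7.6},{"dx": 0,"dy": 0,"dz": 0,"ax": 0,"ay": 0,"az": 0,"gripper": 8},{"dx": 0,"dy": 0,"dz": 1,"ax": 0,"ay": 0,"az": 0,"gripper": 8.5},{"dx": 0,"dy": 0,"dz": 3,"ax": 0,"ay": 0,"az": 0,"gripper": 8.5},{"dx": 0,"dy": 0,"dz": 4,"ax": 0,"ay": 0,"az": 0,"gripper": 8.5}]}}

```text
time_s: 18.6
ee_pos: [0.494, -0.2636, 0.0888]
orientation: [0.08, 0.704, -0.079, 0.701]
force: [1.0, -0.8, -0.0]
gripper_width: 0.996
```

>>> {"op": "arm_command", "data": {"plan": [{"dx": 0,"dy": 0,"dz": 4,"ax": 0,"ay": 0,"az": 0,"gripper": 8.5},{"dx": 0,"dy": 3,"dz": 4,"ax": 0,"ay": 0,"az": 0,"gripper": 8.5},{"dx": 0,"dy": 4.5,"dz": 3,"ax": 0,"ay": 0,"az": 0,"gripper": 8.5},{"dx": 0,"dy": 4.5,"dz": 0,"ax": 0,"ay": 0,"az": 0,"gripper": 8.5},{"dx": 0,"dy": 4.5,"dz": 0,"ax": 0,"ay": 0,"az": 0,"gripper": 8.5},{"dx": 0,"dy": 4.5,"dz": 0,"ax": 0,"ay": 0,"az": 0,"gripper": 8.5},{"dx": 0,"dy": 4.5,"dz": 0,"ax": 0,"ay": 0,"az": 0,"gripper": 8.5},{"dx": 0,"dy": 0,"dz": 0,"ax": 0,"ay": 0,"az": 0,"gripper": 8.5}]}}

```text
time_s: 19.4
ee_pos: [0.4955, -0.005, 0.198]
orientation: [0.077, 0.703, -0.075, 0.703]
force: [-0.3, 0.5, -0.4]
gripper_width: 0.994
```

```bash
python3 look.py 18
python3 - <<'E'
from h import *
s=cv2.imread("pics/side18.png");t=cv2.imread("pics/top18.png")
a=cv2.resize(s[230:320,310:400],None,fx=4.4,fy=4.4,interpolation=cv2.INTER_CUBIC)
b=cv2.resize(t[170:260,380:470],None,fx=4.4,fy=4.4,interpolation=cv2.INTER_CUBIC)
cv2.imwrite("pics/chk18.png",np.hstack([a,b]))
E
```

```text
[ 0.4955 -0.005   0.198 ] 0.9937259571110342 19.4
side [318.7 157.4] 286 124
top [326.8 192.4] 294 159
```

View pics/chk18.png

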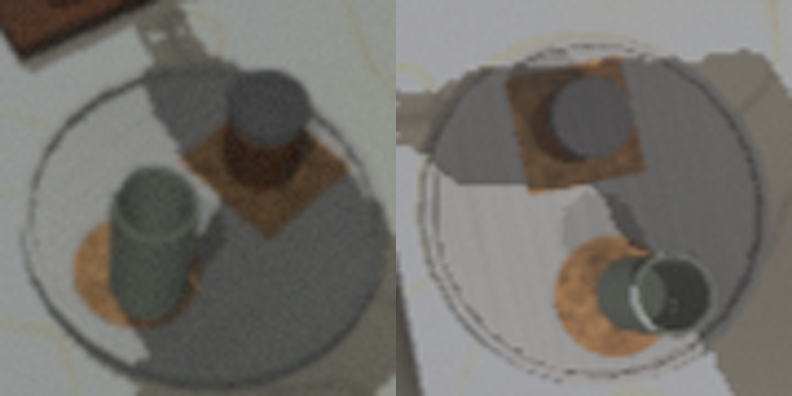

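View pics/top18.png

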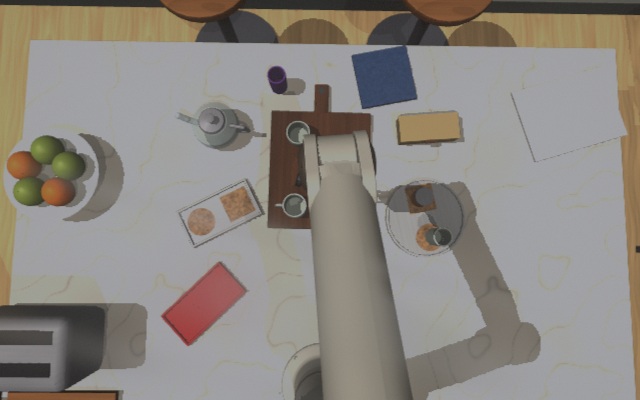

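```bash
cat > trayf.py <<'E'
from h import *
def tf(xy,rm,sm):
    rm=np.array(rm);sm=np.array(sm);c=(rm+sm)/2;ex=(rm-sm)/np.linalg.norm(rm-sm);ey=np.array([-ex[1],ex[0]]);d=np.array(xy)-c
    return np.array([d@ex,d@ey]).round(4)
RT=((.395,-.2932),(.5024,-.2695));OT=((.4304,.3372),(.4818,.2381))
E
python3 - <<'E'
from trayf import *
for n,p in(("top",(424.5,196.4)),("side",(310+268/4.4,230+105/4.4))):
    x=ray(n,*p,.070);print("jar",n,x,tf(x,*RT))
for n,p in(("top",(442.7,236.4)),("side",(310+154/4.4,230+205/4.4))):
    x=ray(n,*p,.098);print("beaker",n,x,tf(x,*RT))
E
```

```text
jar top [ 0.50110107 -0.26591355] [-0.0545 -0.0038]
jar side [ 0.49963823 -0.27049661] [-0.0521  0.0004]
beaker top [ 0.39650725 -0.30385368] [0.0558 0.0107]
beaker side [ 0.39451802 -0.30864609] [0.0588 0.015 ]
```

>>> {"op": "arm_command", "data": {"plan": [{"dx": -1.1,"dy": -2,"dz": 0,"ax": 0,"ay": 0,"az": 0,"gripper": 8.5},{"dx": -1.1,"dy": -2.1,"dz": 0,"ax": 0,"ay": 0,"az": 0,"gripper": 8.5},{"dx": 0,"dy": 0,"dz": -3,"ax": 0,"ay": 0,"az": 0,"gripper": 8.5},{"dx": 0,"dy": 0,"dz": -3,"ax": 0,"ay": 0,"az": 0,"gripper": 8.5},{"dx": 0,"dy": 0,"dz": -2,"ax": 0,"ay": 0,"az": 0,"gripper": 8.5},{"dx": 0,"dy": 0,"dz": 0,"ax": 0,"ay": 0,"az": 0,"gripper": 8.5},{"dx": 0,"dy": 0,"dz": 0,"ax": 0,"ay": 0,"az": 0,"gripper": 8.5}]}}

```text
time_s: 20.2
ee_pos: [0.4736, -0.0551, 0.1172]
orientation: [0.08, 0.703, -0.081, 0.702]
force: [0.9, -0.3, -0.2]
gripper_width: 0.995
```

```bash
python3 look.py 19
```

```text
[ 0.4736 -0.0551  0.1172] 0.9954792308498176 20.2
side [320.7 192.1] 288 159
top [345.8 204.6] 313 172
```

View pics/c19.png

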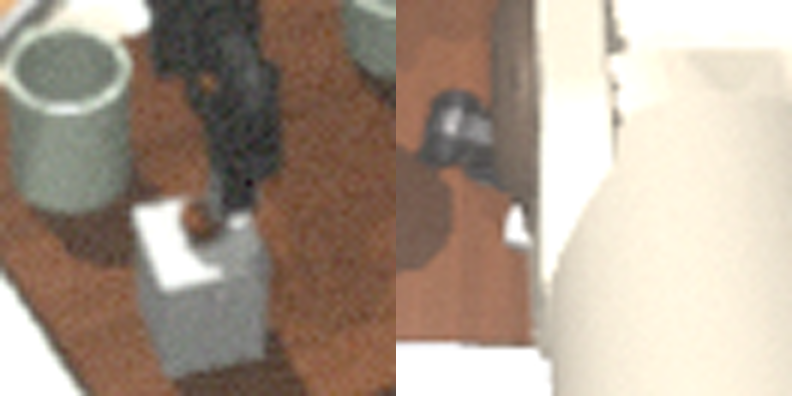

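>>> {"op": "arm_command", "data": {"plan": [{"dx": 0,"dy": 0.9,"dz": 0,"ax": 0,"ay": 0,"az": 0,"gripper": 8.5},{"dx": 0,"dy": 0,"dz": -1.5,"ax": 0,"ay": 0,"az": 0,"gripper": 8.5},{"dx": 0,"dy": 0,"dz": -1.5,"ax": 0,"ay": 0,"az": 0,"gripper": 8.5},{"dx": 0,"dy": 0,"dz": -1.5,"ax": 0,"ay": 0,"az": 0,"gripper": 8.5},{"dx": 0,"dy": 0,"dz": -1.5,"ax": 0,"ay": 0,"az": 0,"gripper": 8.5},{"dx": 0,"dy": 0,"dz": 0,"ax": 0,"ay": 0,"az": 0,"gripper": 8.5},{"dx": 0,"dy": 0,"dz": 0,"ax": 0,"ay": 0,"az": 0,"gripper": 8.5}]}}

```text
time_s: 21.0
ee_pos: [0.4741, -0.0443, 0.0575]
orientation: [0.079, 0.702, -0.079, 0.703]
force: [-0.7, 0.0, 0.0]
gripper_width: 0.996
```

```bash
python3 look.py 20
```

```text
[ 0.4741 -0.0443  0.0575] 0.9957894828633552 21.0
side [318.9 203.5] 286 171
top [340.2 206.1] 307 173
```

View pics/c20.png

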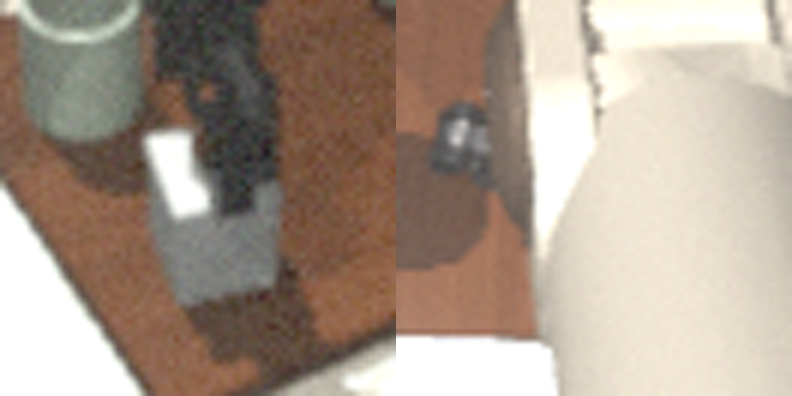

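>>> {"op": "arm_command", "data": {"plan": [{"dx": 0,"dy": 0,"dz": -1,"ax": 0,"ay": 0,"az": 0,"gripper": 8.5},{"dx": 0,"dy": 0,"dz": -0.8,"ax": 0,"ay": 0,"az": 0,"gripper": 8.5},{"dx": 0,"dy": 0,"dz": -0.5,"ax": 0,"ay": 0,"az": 0,"gripper": 8.5},{"dx": 0,"dy": 0,"dz": 0,"ax": 0,"ay": 0,"az": 0,"gripper": 7},{"dx": 0,"dy": 0,"dz": 0,"ax": 0,"ay": 0,"az": 0,"gripper": 6.2},{"dx": 0,"dy": 0,"dz": 0,"ax": 0,"ay": 0,"az": 0,"gripper": 6.2}]}}

```text
time_s: 21.7
ee_pos: [0.4735, -0.045, 0.0338]
orientation: [0.08, 0.703, -0.08, 0.702]
force: [0.0, -0.1, -0.4]
gripper_width: 0.726
```

>>> {"op": "arm_command", "data": {"plan": [{"dx": 0,"dy": 0,"dz": 0,"ax": 0,"ay": 0,"az": 0,"gripper": 5.6},{"dx": 0,"dy": 0,"dz": 0,"ax": 0,"ay": 0,"az": 0,"gripper": 4.5},{"dx": 0,"dy": 0,"dz": 0,"ax": 0,"ay": 0,"az": 0,"gripper": 4.5},{"dx": 0,"dy": 0,"dz": 0,"ax": 0,"ay": 0,"az": 0,"gripper": 4.5}]}}

```text
time_s: 22.1
ee_pos: [0.4738, -0.0453, 0.0343]
orientation: [0.08, 0.702, -0.08, 0.703]
force: [-1.4, -2.9, 5.3]
gripper_width: 0.623
```

```bash
python3 look.py 21
```

```text
[ 0.4738 -0.0453  0.0343] 0.6231994730902326 22.1
side [318.9 209. ] 286 176
top [340.1 206.8] 307 174
```

View pics/c21.png

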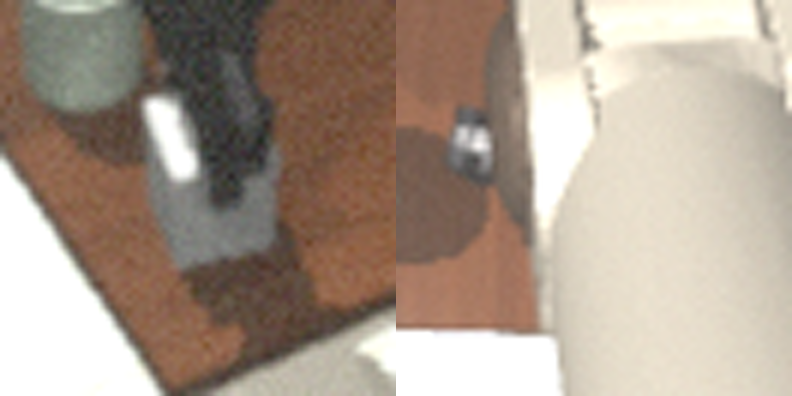

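>>> {"op": "arm_command", "data": {"plan": [{"dx": 0,"dy": 0,"dz": 1,"ax": 0,"ay": 0,"az": 0,"gripper": 4.5},{"dx": 0,"dy": 0,"dz": 2,"ax": 0,"ay": 0,"az": 0,"gripper": 4.5},{"dx": 0,"dy": 0,"dz": 3,"ax": 0,"ay": 0,"az": 0,"gripper": 4.5},{"dx": 0,"dy": 0,"dz": 3,"ax": 0,"ay": 0,"az": 0,"gripper": 4.5},{"dx": 0,"dy": 0,"dz": 3,"ax": 0,"ay": 0,"az": 0,"gripper": 4.5},{"dx": 0,"dy": 0,"dz": 1,"ax": 0,"ay": 0,"az": 0,"gripper": 4.5},{"dx": 0,"dy": 1.5,"dz": 0,"ax": 0,"ay": 0,"az": 0,"gripper": 4.5},{"dx": 0,"dy": 3,"dz": 0,"ax": 0,"ay": 0,"az": 0,"gripper": 4.5}]}}

```text
time_s: 23.0
ee_pos: [0.4734, -0.0016, 0.1636]
orientation: [0.081, 0.702, -0.082, 0.703]
force: [-0.1, -0.3, -3.0]
gripper_width: 0.622
```

>>> {"op": "arm_command", "data": {"plan": [{"dx": 0,"dy": 3.5,"dz": 0,"ax": 0,"ay": 0,"az": 0,"gripper": 4.5},{"dx": 0,"dy": 3.5,"dz": 0,"ax": 0,"ay": 0,"az": 0,"gripper": 4.5},{"dx": 0,"dy": 3.5,"dz": 0,"ax": 0,"ay": 0,"az": 0,"gripper": 4.5},{"dx": 0,"dy": 3.5,"dz": 0,"ax": 0,"ay": 0,"az": 0,"gripper": 4.5},{"dx": 0,"dy": 3.5,"dz": 0,"ax": 0,"ay": 0,"az": 0,"gripper": 4.5},{"dx": 0.2,"dy": 3.5,"dz": 0,"ax": 0,"ay": 0,"az": 0,"gripper": 4.5},{"dx": 0.2,"dy": 3.3,"dz": 0,"ax": 0,"ay": 0,"az": 0,"gripper": 4.5},{"dx": 0,"dy": 0,"dz": -2,"ax": 0,"ay": 0,"az": 0,"gripper": 4.5}]}}

```text
time_s: 23.8
ee_pos: [0.4781, 0.2512, 0.1454]
orientation: [0.08, 0.702, -0.075, 0.704]
force: [0.2, 0.4, -2.5]
gripper_width: 0.622
```

>>> {"op": "arm_command", "data": {"plan": [{"dx": 0,"dy": 0,"dz": -2,"ax": 0,"ay": 0,"az": 0,"gripper": 4.5},{"dx": 0,"dy": 0,"dz": -2,"ax": 0,"ay": 0,"az": 0,"gripper": 4.5},{"dx": 0,"dy": 0,"dz": -2,"ax": 0,"ay": 0,"az": 0,"gripper": 4.5},{"dx": 0,"dy": 0,"dz": 0,"ax": 0,"ay": 0,"az": 0,"gripper": 4.5},{"dx": 0,"dy": 0,"dz": 0,"ax": 0,"ay": 0,"az": 0,"gripper": 4.5}]}}

```text
time_s: 24.3
ee_pos: [0.4767, 0.2432, 0.0832]
orientation: [0.079, 0.703, -0.08, 0.702]
force: [0.9, 0.4, -2.7]
gripper_width: 0.627
```

```bash
python3 look.py 22
```

```text
[0.4767 0.2432 0.0832] 0.6266597594569641 24.3
side [275.  139.4] 242 106
top [229.7 203.2] 197 170
```

View pics/c22.png

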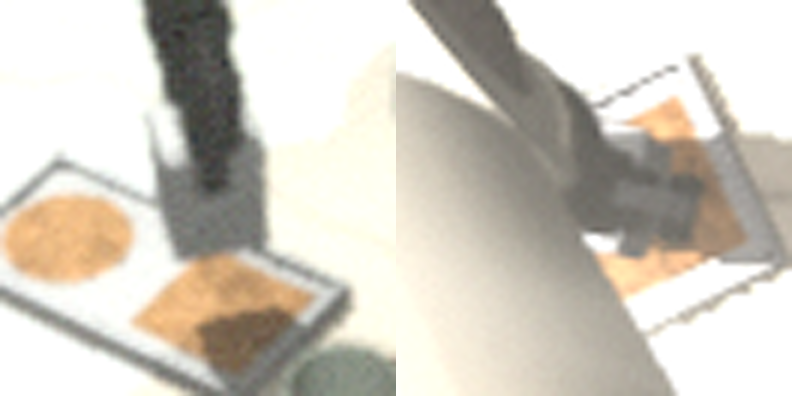

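Run:
```python
from trayf import *
z=.067
a=ray("side",242+178/6-.5,106+258/6-.5,z);b=ray("side",242+265/6-.5,106+247/6-.5,z)
d=b-a;print(a,b,np.linalg.norm(d),np.degrees(np.arctan2(*d[::-1])))
n=np.array([-d[1],d[0]])/np.linalg.norm(d);c=(a+b)/2+n*.026;print(c,tf(c,*OT))
```

```text
[0.45374606 0.22695696] [0.49814119 0.2117037 ] 0.04694241422547835 -18.96167435129025
[0.48439195 0.24391947] [-0.0518 -0.005 ]
```

>>> {"op": "arm_command", "data": {"plan": [{"dx": 0,"dy": -0.2,"dz": -1.5,"ax": 0,"ay": 0,"az": 0,"gripper": 4.5},{"dx": 0,"dy": 0,"dz": -2,"ax": 0,"ay": 0,"az": 0,"gripper": 4.5},{"dx": 0,"dy": 0,"dz": -1.2,"ax": 0,"ay": 0,"az": 0,"gripper": 4.5},{"dx": 0,"dy": 0,"dz": -0.5,"ax": 0,"ay": 0,"az": 0,"gripper": 4.5},{"dx": 0,"dy": 0,"dz": -0.3,"ax": 0,"ay": 0,"az": 0,"gripper": 4.5},{"dx": 0,"dy": 0,"dz": -0.2,"ax": 0,"ay": 0,"az": 0,"gripper": 4.5},{"dx": 0,"dy": 0,"dz": 0,"ax": 0,"ay": 0,"az": 0,"gripper": 4.5}]}}

```text
time_s: 25.1
ee_pos: [0.4779, 0.2415, 0.0272]
orientation: [0.08, 0.702, -0.079, 0.703]
force: [0.7, -0.3, -1.9]
gripper_width: 0.621
```

>>> {"op": "arm_command", "data": {"plan": [{"dx": 0,"dy": 0,"dz": -0.1,"ax": 0,"ay": 0,"az": 0,"gripper": 4.5},{"dx": 0,"dy": 0,"dz": 0,"ax": 0,"ay": 0,"az": 0,"gripper": 4.5}]}}

```text
time_s: 25.3
ee_pos: [0.4778, 0.2413, 0.0262]
orientation: [0.08, 0.702, -0.08, 0.703]
force: [-0.7, -0.7, -3.8]
gripper_width: 0.624
```

>>> {"op": "arm_command", "data": {"plan": [{"dx": 0,"dy": 0,"dz": -0.1,"ax": 0,"ay": 0,"az": 0,"gripper": 4.5},{"dx": 0,"dy": 0,"dz": -0.1,"ax": 0,"ay": 0,"az": 0,"gripper": 4.5},{"dx": 0,"dy": 0,"dz": 0,"ax": 0,"ay": 0,"az": 0,"gripper": 4.5}]}}

```text
time_s: 25.6
ee_pos: [0.4778, 0.2413, 0.0244]
orientation: [0.08, 0.702, -0.08, 0.703]
force: [-1.6, -0.8, 3.2]
gripper_width: 0.629
```

```bash
python3 look.py 23
```

```text
[0.4778 0.2413 0.0244] 0.6286609659364772 25.6
side [276.8 153.1] 244 120
top [234.8 204.4] 202 171
```

View pics/c23.png

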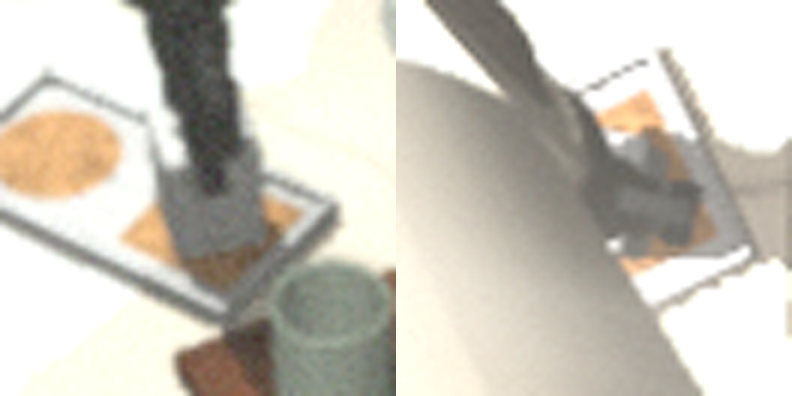

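>>> {"op": "arm_command", "data": {"plan": [{"dx": 0,"dy": 0,"dz": 0,"ax": 0,"ay": 0,"az": 0,"gripper": 5.6},{"dx": 0,"dy": 0,"dz": 0,"ax": 0,"ay": 0,"az": 0,"gripper": 6.2},{"dx": 0,"dy": 0,"dz": 0,"ax": 0,"ay": 0,"az": 0,"gripper": 7},{"dx": 0,"dy": 0,"dz": 0,"ax": 0,"ay": 0,"az": 0,"gripper": 7.8},{"dx": 0,"dy": 0,"dz": 0.3,"ax": 0,"ay": 0,"az": 0,"gripper": 8.2},{"dx": 0,"dy": 0,"dz": 1,"ax": 0,"ay": 0,"az": 0,"gripper": 8.4},{"dx": 0,"dy": 0,"dz": 3,"ax": 0,"ay": 0,"az": 0,"gripper": 8.5},{"dx": 0,"dy": 0,"dz": 4,"ax": 0,"ay": 0,"az": 0,"gripper": 8.5}]}}

```text
time_s: 26.5
ee_pos: [0.476, 0.2405, 0.1068]
orientation: [0.079, 0.704, -0.08, 0.701]
force: [1.3, -0.7, -0.1]
gripper_width: 0.996
```

>>> {"op": "arm_command", "data": {"plan": [{"dx": 0,"dy": 0,"dz": 4,"ax": 0,"ay": 0,"az": 0,"gripper": 8.5},{"dx": 0,"dy": 0,"dz": 4,"ax": 0,"ay": 0,"az": 0,"gripper": 8.5},{"dx": 1,"dy": -2,"dz": 1.5,"ax": 0,"ay": 0,"az": 0,"gripper": 8.5},{"dx": 3,"dy": -3,"dz": 0,"ax": 0,"ay": 0,"az": 0,"gripper": 8.5},{"dx": 3,"dy": -3,"dz": 0,"ax": 0,"ay": 0,"az": 0,"gripper": 8.5},{"dx": 3,"dy": -3,"dz": 0,"ax": 0,"ay": 0,"az": 0,"gripper": 8.5},{"dx": 3,"dy": -3,"dz": 0,"ax": 0,"ay": 0,"az": 0,"gripper": 8.5},{"dx": 3,"dy": -2,"dz": 0,"ax": 0,"ay": 0,"az": 0,"gripper": 8.5}]}}

```text
time_s: 27.3
ee_pos: [0.6388, 0.0779, 0.2029]
orientation: [0.08, 0.702, -0.081, 0.703]
force: [0.9, 1.0, 1.1]
gripper_width: 0.999
```

>>> {"op": "arm_command", "data": {"plan": [{"dx": 2.9,"dy": -0.6,"dz": 0,"ax": 0,"ay": 0,"az": 0,"gripper": 8.5},{"dx": 0,"dy": 0,"dz": 0,"ax": 0,"ay": 0,"az": 0,"gripper": 8.5},{"dx": 0,"dy": 0,"dz": -2,"ax": 0,"ay": 0,"az": 0,"gripper": 8.5},{"dx": 0,"dy": 0,"dz": -3,"ax": 0,"ay": 0,"az": 0,"gripper": 8.5},{"dx": 0,"dy": 0,"dz": -3,"ax": 0,"ay": 0,"az": 0,"gripper": 8.5},{"dx": 0,"dy": 0,"dz": -2,"ax": 0,"ay": 0,"az": 0,"gripper": 8.5},{"dx": 0,"dy": 0,"dz": 0,"ax": 0,"ay": 0,"az": 0,"gripper": 8.5},{"dx": 0,"dy": 0,"dz": 0,"ax": 0,"ay": 0,"az": 0,"gripper": 8.5}]}}

```text
time_s: 28.1
ee_pos: [0.6663, 0.0758, 0.1026]
orientation: [0.08, 0.703, -0.079, 0.703]
force: [0.5, 0.4, 0.2]
gripper_width: 0.993
```

```bash
python3 look.py 24
python3 - <<'E'
from h import *
s=cv2.imread("pics/side24.png");t=cv2.imread("pics/top24.png")
a=cv2.resize(s[100:190,220:310],None,fx=4.4,fy=4.4,interpolation=cv2.INTER_CUBIC)
b=cv2.resize(t[170:260,170:260],None,fx=4.4,fy=4.4,interpolation=cv2.INTER_CUBIC)
cv2.imwrite("pics/chk24.png",np.hstack([a,b]))
E
```

```text
[0.6663 0.0758 0.1026] 0.9925565061179051 28.1
side [353.1 145.6] 320 113
top [295.2 130.3] 262 97
```

View pics/c24.png

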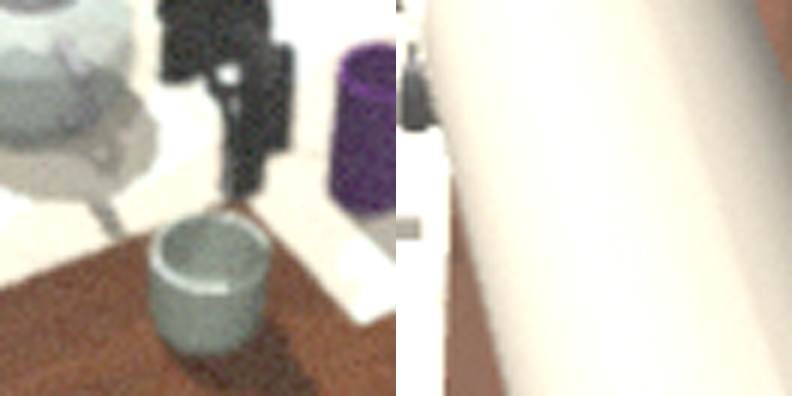

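View pics/chk24.png

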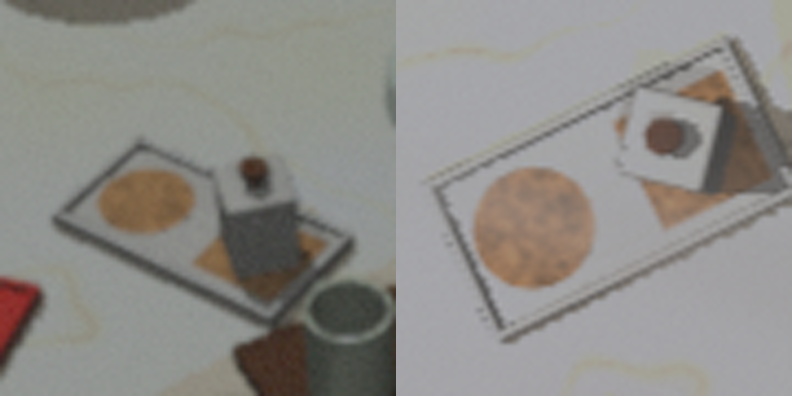

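Run:
```python
from trayf import *
for n,p in(("top",(233.6-.4,201.6-.4)),("side",(278.2,141.8))):
    x=ray(n,*p,.078);print(n,x,tf(x,*OT))
```

```text
top [0.48232201 0.23532118] [-0.0585  0.0008]
side [0.48281535 0.23322439] [-0.0606  0.0013]
```

>>> {"op": "arm_command", "data": {"plan": [{"dx": 0,"dy": 0.1,"dz": -1.5,"ax": 0,"ay": 0,"az": 0,"gripper": 8.54},{"dx": 0,"dy": 0,"dz": -1.5,"ax": 0,"ay": 0,"az": 0,"gripper": 8.54},{"dx": 0,"dy": 0,"dz": -1,"ax": 0,"ay": 0,"az": 0,"gripper": 8.54},{"dx": 0,"dy": 0,"dz": 0,"ax": 0,"ay": 0,"az": 0,"gripper": 8.54},{"dx": 0,"dy": 0,"dz": 0,"ax": 0,"ay": 0,"az": 0,"gripper": 8.54}]}}

```text
time_s: 28.7
ee_pos: [0.6661, 0.0761, 0.061]
orientation: [0.08, 0.703, -0.08, 0.702]
force: [-0.6, 0.1, -0.3]
gripper_width: 0.999
```

```bash
python3 look.py 25
```

```text
[0.6661 0.0761 0.061 ] 0.9993247224068077 28.7
side [352.2 155.3] 319 122
top [295.9 134.2] 263 101
```

View pics/c25.png

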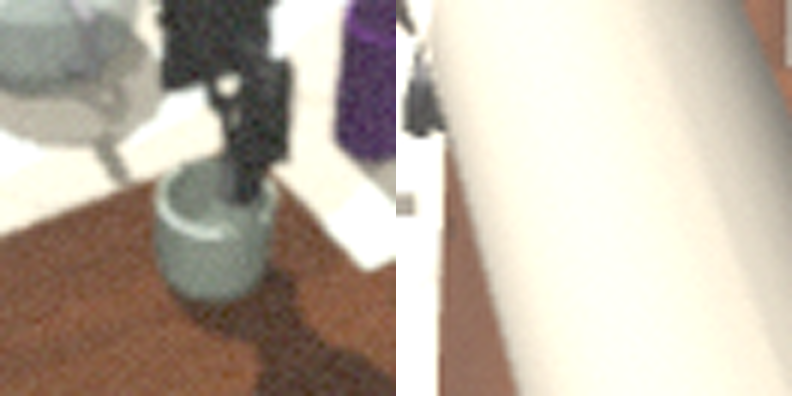

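>>> {"op": "arm_command", "data": {"plan": [{"dx": 0,"dy": 0,"dz": -0.7,"ax": 0,"ay": 0,"az": 0,"gripper": 8.54},{"dx": 0,"dy": 0,"dz": -0.7,"ax": 0,"ay": 0,"az": 0,"gripper": 8.54},{"dx": 0,"dy": 0,"dz": -0.6,"ax": 0,"ay": 0,"az": 0,"gripper": 8.54},{"dx": 0,"dy": 0,"dz": 0,"ax": 0,"ay": 0,"az": 0,"gripper": 8.54}]}}

```text
time_s: 29.2
ee_pos: [0.6654, 0.076, 0.0403]
orientation: [0.079, 0.703, -0.08, 0.702]
force: [-0.8, -0.5, 0.5]
gripper_width: 1.001
```

```bash
python3 look.py 26
```

```text
[0.6654 0.076  0.0403] 1.0011129378631431 29.2
side [351.7 160.1] 319 127
top [296.2 136.2] 263 103
```

View pics/c26.png

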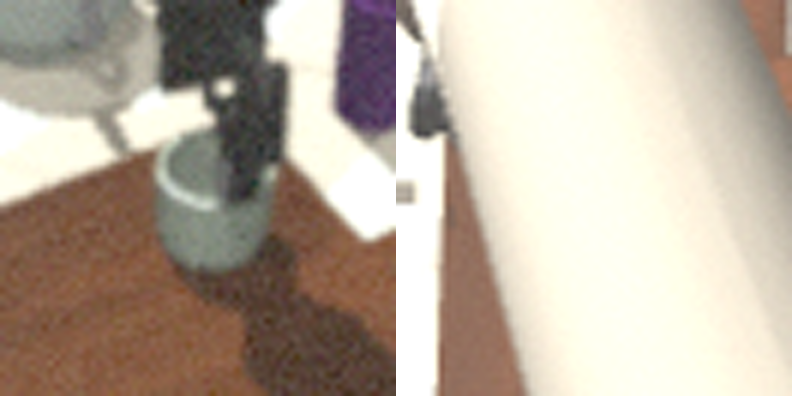

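>>> {"op": "arm_command", "data": {"plan": [{"dx": 0,"dy": 0,"dz": -0.5,"ax": 0,"ay": 0,"az": 0,"gripper": 8.54},{"dx": 0,"dy": 0,"dz": -0.5,"ax": 0,"ay": 0,"az": 0,"gripper": 8.54},{"dx": 0,"dy": 0,"dz": 0,"ax": 0,"ay": 0,"az": 0,"gripper": 8.54}]}}

```text
time_s: 29.6
ee_pos: [0.6659, 0.076, 0.0309]
orientation: [0.08, 0.703, -0.08, 0.702]
force: [0.7, 0.5, -1.1]
gripper_width: 1.0
```

```bash
python3 look.py 27
```

```text
[0.6659 0.076  0.0309] 1.0002056600716906 29.6
side [351.6 162.2] 319 129
top [296.4 136.9] 263 104
```

View pics/c27.png

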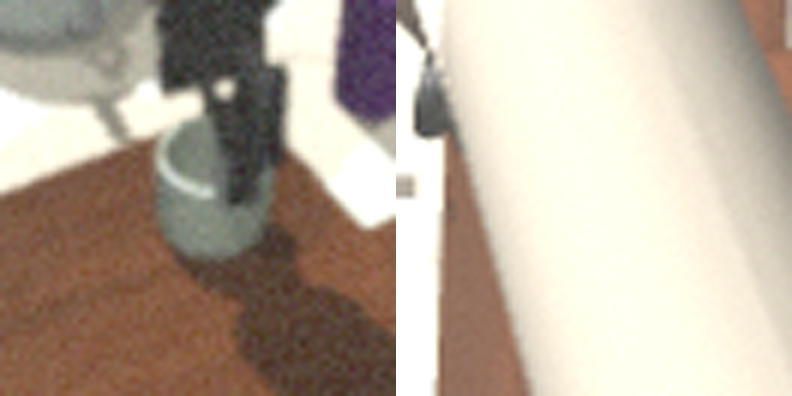

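>>> {"op": "arm_command", "data": {"plan": [{"dx": 0,"dy": 0,"dz": -0.6,"ax": 0,"ay": 0,"az": 0,"gripper": 8.54},{"dx": 0,"dy": 0,"dz": -0.6,"ax": 0,"ay": 0,"az": 0,"gripper": 8.54},{"dx": 0,"dy": 0,"dz": 0,"ax": 0,"ay": 0,"az": 0,"gripper": 8.54},{"dx": 0,"dy": 0,"dz": 0,"ax": 0,"ay": 0,"az": 0,"gripper": 7.6},{"dx": 0,"dy": 0,"dz": 0,"ax": 0,"ay": 0,"az": 0,"gripper": 7},{"dx": 0,"dy": 0,"dz": 0,"ax": 0,"ay": 0,"az": 0,"gripper": 7}]}}

```text
time_s: 30.3
ee_pos: [0.6667, 0.076, 0.02]
orientation: [0.08, 0.703, -0.08, 0.703]
force: [-0.6, -0.3, 0.7]
gripper_width: 0.822
```

```bash
python3 look.py 28
```

```text
[0.6667 0.076  0.02  ] 0.8215680506996335 30.3
side [351.6 164.5] 319 132
top [296.6 137.5] 264 104
```

View pics/c28.png

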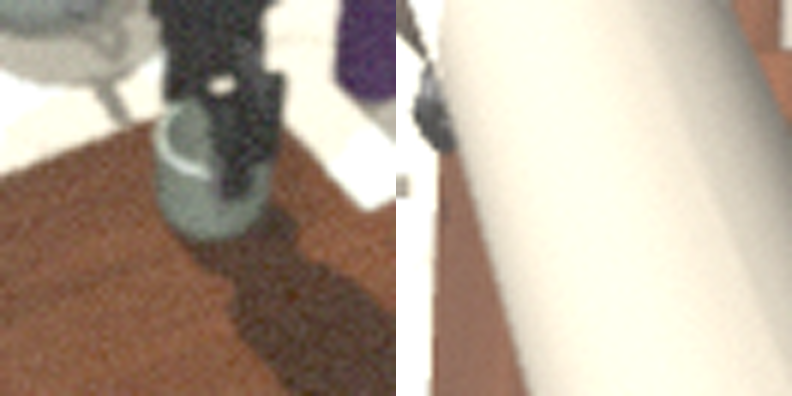

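>>> {"op": "arm_command", "data": {"plan": [{"dx": 0,"dy": 0,"dz": -0.4,"ax": 0,"ay": 0,"az": 0,"gripper": 7},{"dx": 0,"dy": 0,"dz": 0,"ax": 0,"ay": 0,"az": 0,"gripper": 6.6},{"dx": 0,"dy": 0,"dz": 0,"ax": 0,"ay": 0,"az": 0,"gripper": 5.5},{"dx": 0,"dy": 0,"dz": 0,"ax": 0,"ay": 0,"az": 0,"gripper": 5.5},{"dx": 0,"dy": 0,"dz": 0,"ax": 0,"ay": 0,"az": 0,"gripper": 5.5},{"dx": 0,"dy": 0,"dz": 0,"ax": 0,"ay": 0,"az": 0,"gripper": 5.5}]}}

```text
time_s: 31.0
ee_pos: [0.6667, 0.0764, 0.0159]
orientation: [0.08, 0.703, -0.079, 0.703]
force: [0.6, -0.1, 0.7]
gripper_width: 0.719
```

>>> {"op": "arm_command", "data": {"plan": [{"dx": 0,"dy": 0,"dz": 1,"ax": 0,"ay": 0,"az": 0,"gripper": 5.5},{"dx": 0,"dy": 0,"dz": 2,"ax": 0,"ay": 0,"az": 0,"gripper": 5.5},{"dx": 0,"dy": 0,"dz": 2,"ax": 0,"ay": 0,"az": 0,"gripper": 5.5},{"dx": 0,"dy": 0,"dz": 0,"ax": 0,"ay": 0,"az": 0,"gripper": 5.5},{"dx": 0,"dy": 0,"dz": 0,"ax": 0,"ay": 0,"az": 0,"gripper": 5.5}]}}

```text
time_s: 31.5
ee_pos: [0.6668, 0.0762, 0.0662]
orientation: [0.08, 0.702, -0.08, 0.703]
force: [-0.6, -0.3, -2.1]
gripper_width: 0.712
```

```bash
python3 look.py 29
```

```text
[0.6668 0.0762 0.0662] 0.711751149991156 31.5
side [352.5 154. ] 319 121
top [295.7 133.5] 263 100
```

View pics/c29.png

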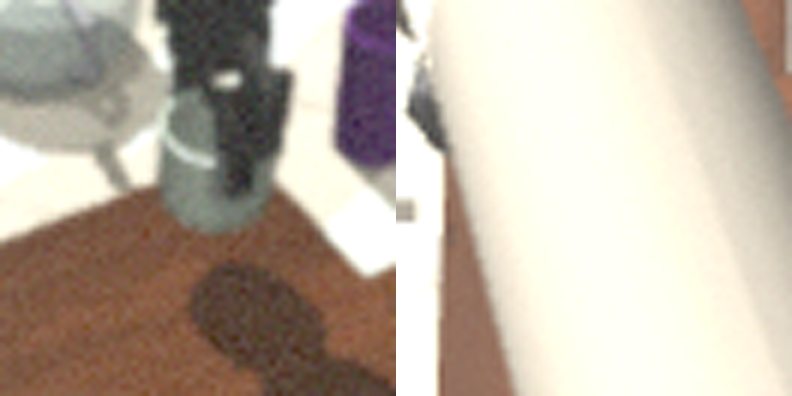

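>>> {"op": "arm_command", "data": {"plan": [{"dx": 0,"dy": 0,"dz": 2,"ax": 0,"ay": 0,"az": 0,"gripper": 5.5},{"dx": -1,"dy": 0,"dz": 3,"ax": 0,"ay": 0,"az": 0,"gripper": 5.5},{"dx": -2,"dy": 0,"dz": 3,"ax": 0,"ay": 0,"az": 0,"gripper": 5.5},{"dx": -3,"dy": 0,"dz": 0,"ax": 0,"ay": 0,"az": 0,"gripper": 5.5},{"dx": -3,"dy": 0,"dz": 0,"ax": 0,"ay": 0,"az": 0,"gripper": 5.5},{"dx": -3,"dy": 1,"dz": 0,"ax": 0,"ay": 0,"az": 0,"gripper": 5.5},{"dx": -2,"dy": 3,"dz": 0,"ax": 0,"ay": 0,"az": 0,"gripper": 5.5},{"dx": -1.5,"dy": 3.5,"dz": 0,"ax": 0,"ay": 0,"az": 0,"gripper": 5.5}]}}

```text
time_s: 32.4
ee_pos: [0.5095, 0.1498, 0.1447]
orientation: [0.08, 0.703, -0.081, 0.702]
force: [1.1, 1.1, -0.9]
gripper_width: 0.715
```

>>> {"op": "arm_command", "data": {"plan": [{"dx": -1.5,"dy": 3.5,"dz": 0,"ax": 0,"ay": 0,"az": 0,"gripper": 5.5},{"dx": -1.5,"dy": 3.5,"dz": 0,"ax": 0,"ay": 0,"az": 0,"gripper": 5.5},{"dx": -1.5,"dy": 3.5,"dz": 0,"ax": 0,"ay": 0,"az": 0,"gripper": 5.5},{"dx": -1.5,"dy": 3.5,"dz": 0,"ax": 0,"ay": 0,"az": 0,"gripper": 5.5},{"dx": -1.5,"dy": 3.1,"dz": 0,"ax": 0,"ay": 0,"az": 0,"gripper": 5.5},{"dx": -1,"dy": 2,"dz": 0,"ax": 0,"ay": 0,"az": 0,"gripper": 5.5},{"dx": 0,"dy": 0,"dz": 0,"ax": 0,"ay": 0,"az": 0,"gripper": 5.5},{"dx": 0,"dy": 0,"dz": 0,"ax": 0,"ay": 0,"az": 0,"gripper": 5.5}]}}

```text
time_s: 33.2
ee_pos: [0.4257, 0.342, 0.1448]
orientation: [0.079, 0.703, -0.08, 0.702]
force: [0.3, -1.0, -1.2]
gripper_width: 0.717
```

>>> {"op": "arm_command", "data": {"plan": [{"dx": 0,"dy": 0,"dz": -2,"ax": 0,"ay": 0,"az": 0,"gripper": 5.5},{"dx": 0,"dy": 0,"dz": -2,"ax": 0,"ay": 0,"az": 0,"gripper": 5.5},{"dx": 0,"dy": 0,"dz": -2,"ax": 0,"ay": 0,"az": 0,"gripper": 5.5},{"dx": 0,"dy": 0,"dz": -2,"ax": 0,"ay": 0,"az": 0,"gripper": 5.5},{"dx": 0,"dy": 0,"dz": 0,"ax": 0,"ay": 0,"az": 0,"gripper": 5.5},{"dx": 0,"dy": 0,"dz": 0,"ax": 0,"ay": 0,"az": 0,"gripper": 5.5}]}}

```text
time_s: 33.8
ee_pos: [0.4269, 0.3408, 0.0655]
orientation: [0.08, 0.703, -0.081, 0.702]
force: [0.2, -0.4, -1.7]
gripper_width: 0.716
```

```bash
python3 look.py 30
```

```text
[0.4269 0.3408 0.0655] 0.7161376378057399 33.8
side [249.  131.5] 216 99
top [193.1 222.3] 160 189
```

View pics/c30.png

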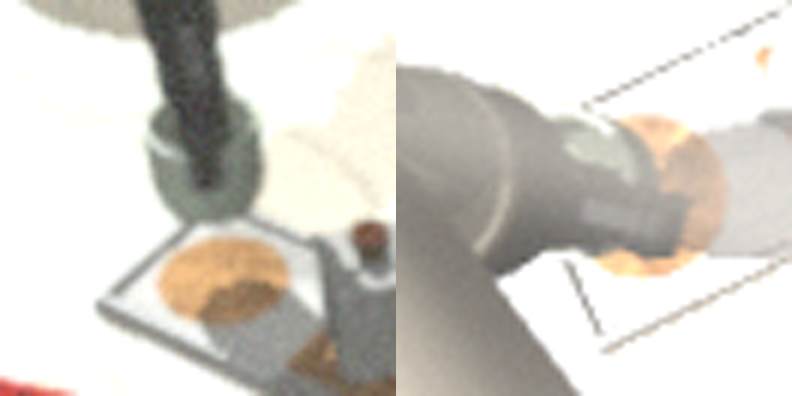

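Run:
```python
from trayf import *
x=ray("side",250.3,120.3,.1196);print(x,tf(x,*OT))
p=np.array([.4304,.3372,.1196]);print(proj("side",p),(proj("side",p)-[216,99])*6)
th=np.linspace(0,2*np.pi,60)
im=cv2.imread("pics/side30.png");t=cv2.imread("pics/top30.png");out=[]
for n,im,(a,b) in(("side",im,(216,99)),("top",t,(160,189))):
    A=cv2.resize(cv2.convertScaleAbs(im,alpha=1.8)[b:b+66,a:a+66],None,fx=6,fy=6,interpolation=cv2.INTER_CUBIC)
    for z,r in((.1196,.032),(.0676,.027)):
        q=(proj(n,np.c_[.4304+r*np.cos(th),.3372+r*np.sin(th),np.full(60,z)])-[a,b])*6+3
        cv2.polylines(A,[np.round(q).astype(int)],True,(0,0,255),1)
    out.append(A)
cv2.imwrite("pics/chk30.png",np.hstack(out))
```

```text
[0.43238118 0.32810985] [0.0468 0.0024]
[248.5886141  118.95332449] [195.5316846  119.71994695]
```

View pics/chk30.png

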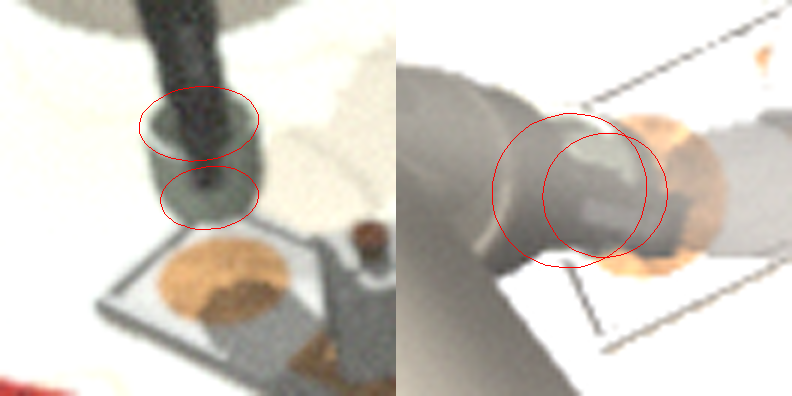

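>>> {"op": "arm_command", "data": {"plan": [{"dx": 0,"dy": 0.4,"dz": -1.5,"ax": 0,"ay": 0,"az": 0,"gripper": 5.5},{"dx": 0,"dy": 0,"dz": -2,"ax": 0,"ay": 0,"az": 0,"gripper": 5.5},{"dx": 0,"dy": 0,"dz": -1.2,"ax": 0,"ay": 0,"az": 0,"gripper": 5.5},{"dx": 0,"dy": 0,"dz": -0.5,"ax": 0,"ay": 0,"az": 0,"gripper": 5.5},{"dx": 0,"dy": 0,"dz": -0.3,"ax": 0,"ay": 0,"az": 0,"gripper": 5.5},{"dx": 0,"dy": 0,"dz": -0.2,"ax": 0,"ay": 0,"az": 0,"gripper": 5.5},{"dx": 0,"dy": 0,"dz": 0,"ax": 0,"ay": 0,"az": 0,"gripper": 5.5}]}}

```text
time_s: 34.6
ee_pos: [0.4269, 0.3465, 0.0091]
orientation: [0.08, 0.702, -0.079, 0.703]
force: [-0.9, 0.1, -1.8]
gripper_width: 0.718
```

>>> {"op": "arm_command", "data": {"plan": [{"dx": 0,"dy": 0,"dz": -0.1,"ax": 0,"ay": 0,"az": 0,"gripper": 5.5},{"dx": 0,"dy": 0,"dz": -0.1,"ax": 0,"ay": 0,"az": 0,"gripper": 5.5},{"dx": 0,"dy": 0,"dz": 0,"ax": 0,"ay": 0,"az": 0,"gripper": 5.5}]}}

```text
time_s: 34.9
ee_pos: [0.4267, 0.3462, 0.007]
orientation: [0.08, 0.703, -0.08, 0.703]
force: [-0.7, 0.6, -2.1]
gripper_width: 0.714
```

>>> {"op": "arm_command", "data": {"plan": [{"dx": 0,"dy": 0,"dz": -0.1,"ax": 0,"ay": 0,"az": 0,"gripper": 5.5},{"dx": 0,"dy": 0,"dz": -0.05,"ax": 0,"ay": 0,"az": 0,"gripper": 5.5},{"dx": 0,"dy": 0,"dz": 0,"ax": 0,"ay": 0,"az": 0,"gripper": 5.5}]}}

```text
time_s: 35.2
ee_pos: [0.4268, 0.3463, 0.0058]
orientation: [0.08, 0.702, -0.08, 0.703]
force: [-0.7, -1.4, 5.0]
gripper_width: 0.715
```

```bash
python3 look.py 31
```

```text
[0.4268 0.3463 0.0058] 0.7150736913756944 35.2
side [250.2 144.1] 217 111
top [197.3 223. ] 164 190
```

View pics/c31.png

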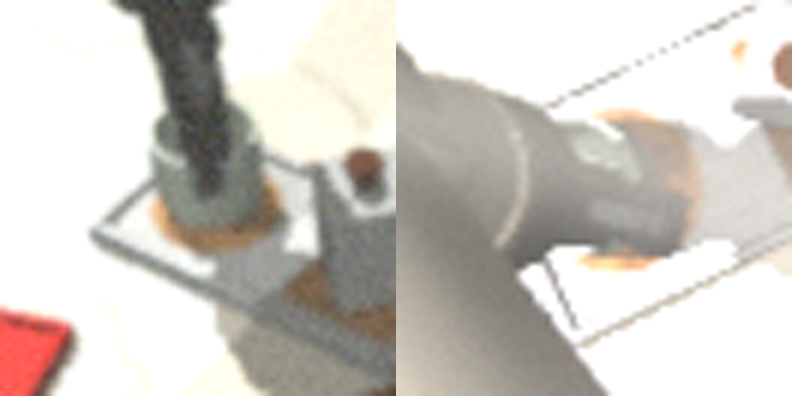

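>>> {"op": "arm_command", "data": {"plan": [{"dx": 0,"dy": 0,"dz": 0.25,"ax": 0,"ay": 0,"az": 0,"gripper": 5.5},{"dx": 0.2,"dy": -0.3,"dz": 0,"ax": 0,"ay": 0,"az": 0,"gripper": 5.5},{"dx": 0,"dy": 0,"dz": 0,"ax": 0,"ay": 0,"az": 0,"gripper": 5.5},{"dx": 0,"dy": 0,"dz": -0.25,"ax": 0,"ay": 0,"az": 0,"gripper": 5.5},{"dx": 0,"dy": 0,"dz": 0,"ax": 0,"ay": 0,"az": 0,"gripper": 5.5}]}}

```text
time_s: 35.8
ee_pos: [0.429, 0.343, 0.0058]
orientation: [0.08, 0.702, -0.08, 0.703]
force: [-1.2, -1.7, 6.0]
gripper_width: 0.713
```

>>> {"op": "arm_command", "data": {"plan": [{"dx": 0,"dy": 0,"dz": 0,"ax": 0,"ay": 0,"az": 0,"gripper": 6.3},{"dx": 0,"dy": 0,"dz": 0,"ax": 0,"ay": 0,"az": 0,"gripper": 6.8},{"dx": 0,"dy": 0,"dz": 0,"ax": 0,"ay": 0,"az": 0,"gripper": 7.4},{"dx": 0,"dy": 0,"dz": 0,"ax": 0,"ay": 0,"az": 0,"gripper": 8},{"dx": 0,"dy": 0,"dz": 0,"ax": 0,"ay": 0,"az": 0,"gripper": 8},{"dx": 0,"dy": 0,"dz": 1,"ax": 0,"ay": 0,"az": 0,"gripper": 8},{"dx": 0,"dy": 0,"dz": 3,"ax": 0,"ay": 0,"az": 0,"gripper": 8.3},{"dx": 0,"dy": 0,"dz": 4,"ax": 0,"ay": 0,"az": 0,"gripper": 8.5}]}}

```text
time_s: 36.6
ee_pos: [0.4271, 0.3421, 0.0851]
orientation: [0.079, 0.704, -0.08, 0.701]
force: [0.7, 1.1, -0.4]
gripper_width: 0.995
```

>>> {"op": "arm_command", "data": {"plan": [{"dx": 0,"dy": 0,"dz": 4,"ax": 0,"ay": 0,"az": 0,"gripper": 8.5},{"dx": 0,"dy": -2,"dz": 4,"ax": 0,"ay": 0,"az": 0,"gripper": 8.5},{"dx": 0,"dy": -4.5,"dz": 3,"ax": 0,"ay": 0,"az": 0,"gripper": 8.5},{"dx": 0,"dy": -4.5,"dz": 0,"ax": 0,"ay": 0,"az": 0,"gripper": 8.5},{"dx": 0,"dy": -4.5,"dz": 0,"ax": 0,"ay": 0,"az": 0,"gripper": 8.5},{"dx": 0,"dy": -4.5,"dz": 0,"ax": 0,"ay": 0,"az": 0,"gripper": 8.5},{"dx": 0,"dy": -4.5,"dz": 0,"ax": 0,"ay": 0,"az": 0,"gripper": 8.5},{"dx": 0,"dy": -4.5,"dz": 0,"ax": 0,"ay": 0,"az": 0,"gripper": 8.5}]}}

```text
time_s: 37.4
ee_pos: [0.4284, 0.055, 0.1941]
orientation: [0.08, 0.702, -0.079, 0.703]
force: [0.7, -0.8, 0.7]
gripper_width: 0.994
```

```bash
python3 look.py 32
python3 - <<'E'
from h import *
s=cv2.imread("pics/side32.png");t=cv2.imread("pics/top32.png")
a=cv2.resize(s[100:190,220:310],None,fx=4.4,fy=4.4,interpolation=cv2.INTER_CUBIC)
b=cv2.resize(t[170:260,170:260],None,fx=4.4,fy=4.4,interpolation=cv2.INTER_CUBIC)
cv2.imwrite("pics/chk32.png",np.hstack([a,b]))
E
```

```text
[0.4284 0.055  0.1941] 0.9935499991011096 37.4
side [286.7 153.8] 254 121
top [300.6 221.1] 268 188
```

View pics/chk32.png

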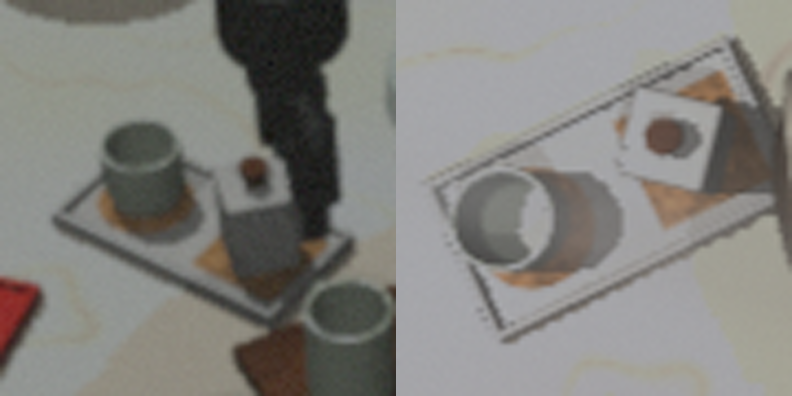

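Run:
```python
from trayf import *
for n,p in(("top",(170+(505-396)/4.4-.4,170+218/4.4-.4)),("side",(220+141/4.4-.4,100+149/4.4-.4))):
    x=ray(n,*p,.060);print(n,x,tf(x,*OT))
```

```text
top [0.43533201 0.33928504] [ 0.0554 -0.0053]
side [0.432683   0.33371592] [ 0.0517 -0.0004]
```

>>> {"op": "arm_command", "data": {"plan": [{"dx": -0.5,"dy": -4.3,"dz": 0,"ax": 0,"ay": 0,"az": 0,"gripper": 8.5},{"dx": -0.5,"dy": -4.3,"dz": 0,"ax": 0,"ay": 0,"az": 0,"gripper": 8.5},{"dx": -0.5,"dy": -4.3,"dz": 0,"ax": 0,"ay": 0,"az": 0,"gripper": 8.5},{"dx": -0.5,"dy": -4.3,"dz": 0,"ax": 0,"ay": 0,"az": 0,"gripper": 8.5},{"dx": -0.5,"dy": -4.3,"dz": 0,"ax": 0,"ay": 0,"az": 0,"gripper": 8.5},{"dx": -0.5,"dy": -4.3,"dz": 0,"ax": 0,"ay": 0,"az": 0,"gripper": 8.5},{"dx": -0.5,"dy": -4.3,"dz": 0,"ax": 0,"ay": 0,"az": 0,"gripper": 8.5},{"dx": -0.3,"dy": -4.3,"dz": 0,"ax": 0,"ay": 0,"az": 0,"gripper": 8.5}]}}

```text
time_s: 38.3
ee_pos: [0.3907, -0.2884, 0.1939]
orientation: [0.079, 0.702, -0.079, 0.703]
force: [0.6, -0.6, 0.0]
gripper_width: 0.996
```

>>> {"op": "arm_command", "data": {"plan": [{"dx": 0,"dy": -1.5,"dz": 0,"ax": 0,"ay": 0,"az": 0,"gripper": 8.5},{"dx": 0,"dy": 0,"dz": 0,"ax": 0,"ay": 0,"az": 0,"gripper": 8.5},{"dx": 0,"dy": 0,"dz": -2,"ax": 0,"ay": 0,"az": 0,"gripper": 8.5},{"dx": 0,"dy": 0,"dz": -2,"ax": 0,"ay": 0,"az": 0,"gripper": 8.5},{"dx": 0,"dy": 0,"dz": -2,"ax": 0,"ay": 0,"az": 0,"gripper": 8.5},{"dx": 0,"dy": 0,"dz": 0,"ax": 0,"ay": 0,"az": 0,"gripper": 8.5},{"dx": 0,"dy": 0,"dz": 0,"ax": 0,"ay": 0,"az": 0,"gripper": 8.5}]}}

```text
time_s: 39.0
ee_pos: [0.3912, -0.3007, 0.1334]
orientation: [0.079, 0.703, -0.078, 0.703]
force: [-0.3, -0.2, -0.1]
gripper_width: 0.994
```

```bash
python3 look.py 33
```

```text
[ 0.3912 -0.3007  0.1334] 0.9943904876826966 39.0
side [342.7 266.7] 310 234
top [445.7 238.6] 413 206
```

View pics/c33.png

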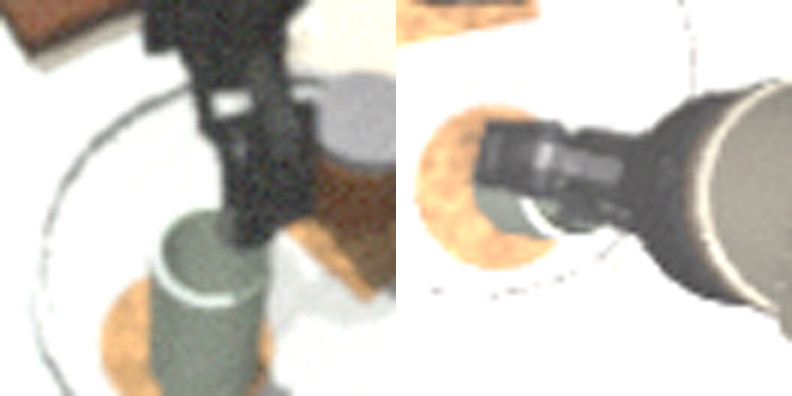

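>>> {"op": "arm_command", "data": {"plan": [{"dx": 0,"dy": 0,"dz": -1,"ax": 0,"ay": 0,"az": 0,"gripper": 8.5},{"dx": 0,"dy": 0,"dz": -1,"ax": 0,"ay": 0,"az": 0,"gripper": 8.5},{"dx": 0,"dy": 0,"dz": -1,"ax": 0,"ay": 0,"az": 0,"gripper": 8.5},{"dx": 0,"dy": 0,"dz": -1,"ax": 0,"ay": 0,"az": 0,"gripper": 8.5},{"dx": 0,"dy": 0,"dz": -1,"ax": 0,"ay": 0,"az": 0,"gripper": 8.5},{"dx": 0,"dy": 0,"dz": 0,"ax": 0,"ay": 0,"az": 0,"gripper": 8.5}]}}

```text
time_s: 39.7
ee_pos: [0.3893, -0.3016, 0.0812]
orientation: [0.08, 0.704, -0.079, 0.702]
force: [-0.2, 0.8, 0.4]
gripper_width: 0.993
```

```bash
python3 look.py 34
```

```text
[ 0.3893 -0.3016  0.0812] 0.9926726390754013 39.7
side [341.4 279. ] 308 246
top [439.9 239.2] 407 206
```

View pics/c34.png

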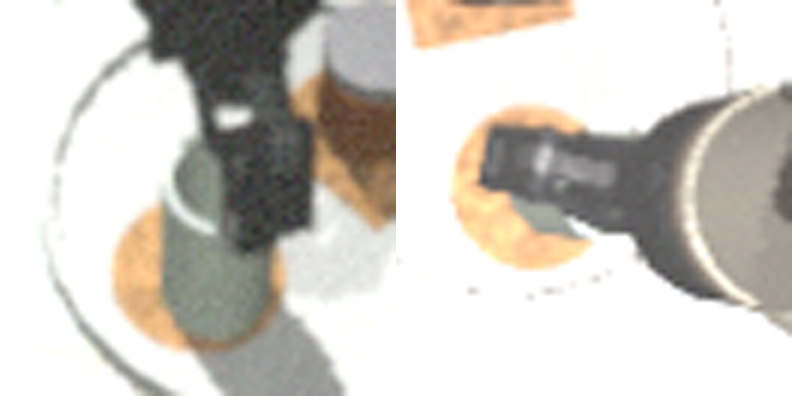

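>>> {"op": "arm_command", "data": {"plan": [{"dx": 0,"dy": 0,"dz": -1,"ax": 0,"ay": 0,"az": 0,"gripper": 8.5},{"dx": 0,"dy": 0,"dz": -1,"ax": 0,"ay": 0,"az": 0,"gripper": 8.5},{"dx": 0,"dy": 0,"dz": -1,"ax": 0,"ay": 0,"az": 0,"gripper": 8.5},{"dx": 0,"dy": 0,"dz": -0.5,"ax": 0,"ay": 0,"az": 0,"gripper": 7.5},{"dx": 0,"dy": 0,"dz": 0,"ax": 0,"ay": 0,"az": 0,"gripper": 6.5},{"dx": 0,"dy": 0,"dz": 0,"ax": 0,"ay": 0,"az": 0,"gripper": 5.6},{"dx": 0,"dy": 0,"dz": 0,"ax": 0,"ay": 0,"az": 0,"gripper": 5.6}]}}

```text
time_s: 40.5
ee_pos: [0.3909, -0.3026, 0.0484]
orientation: [0.08, 0.702, -0.08, 0.703]
force: [-0.3, 0.1, 0.4]
gripper_width: 0.656
```

>>> {"op": "arm_command", "data": {"plan": [{"dx": 0,"dy": 0,"dz": 0,"ax": 0,"ay": 0,"az": 0,"gripper": 4.8},{"dx": 0,"dy": 0,"dz": 0,"ax": 0,"ay": 0,"az": 0,"gripper": 4},{"dx": 0,"dy": 0,"dz": 0,"ax": 0,"ay": 0,"az": 0,"gripper": 4},{"dx": 0,"dy": 0,"dz": 0,"ax": 0,"ay": 0,"az": 0,"gripper": 4}]}}

```text
time_s: 40.9
ee_pos: [0.3911, -0.3028, 0.0488]
orientation: [0.08, 0.702, -0.08, 0.703]
force: [-1.6, 0.5, 6.0]
gripper_width: 0.558
```

```bash
python3 look.py 35
```

```text
[ 0.3911 -0.3028  0.0488] 0.5582925649022247 40.9
side [341.7 285.9] 309 253
top [436.9 238.4] 404 205
```

View pics/c35.png

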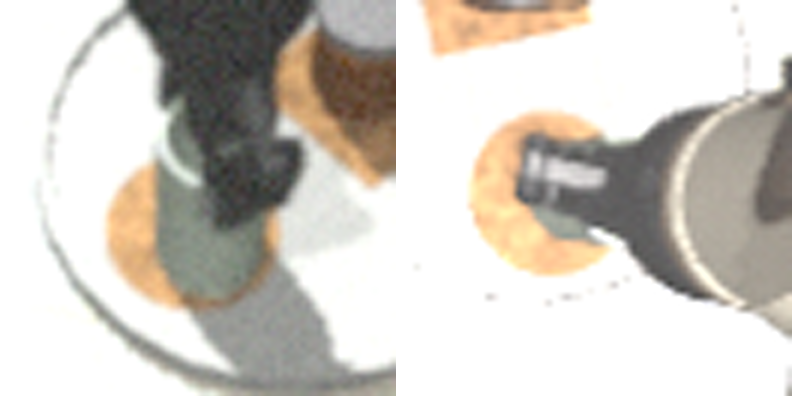

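>>> {"op": "arm_command", "data": {"plan": [{"dx": 0,"dy": 0,"dz": 0.6,"ax": 0,"ay": 0,"az": 0,"gripper": 4},{"dx": 0,"dy": 0.6,"dz": 0,"ax": 0,"ay": 0,"az": 0,"gripper": 4},{"dx": -0.1,"dy": 0.6,"dz": 0,"ax": 0,"ay": 0,"az": 0,"gripper": 4},{"dx": 0,"dy": 0,"dz": 0,"ax": 0,"ay": 0,"az": 0,"gripper": 4},{"dx": 0,"dy": 0,"dz": -0.3,"ax": 0,"ay": 0,"az": 0,"gripper": 4},{"dx": 0,"dy": 0,"dz": -0.2,"ax": 0,"ay": 0,"az": 0,"gripper": 4},{"dx": 0,"dy": 0,"dz": -0.1,"ax": 0,"ay": 0,"az": 0,"gripper": 4},{"dx": 0,"dy": 0,"dz": 0,"ax": 0,"ay": 0,"az": 0,"gripper": 4}]}}

```text
time_s: 41.8
ee_pos: [0.3899, -0.2906, 0.0488]
orientation: [0.08, 0.702, -0.08, 0.703]
force: [-1.6, 1.5, 8.2]
gripper_width: 0.556
```

```bash
python3 look.py 36
```

```text
[ 0.3899 -0.2906  0.0488] 0.5564871897810577 41.8
side [338.7 282.4] 306 249
top [432.3 238.8] 399 206
```

View pics/c36.png

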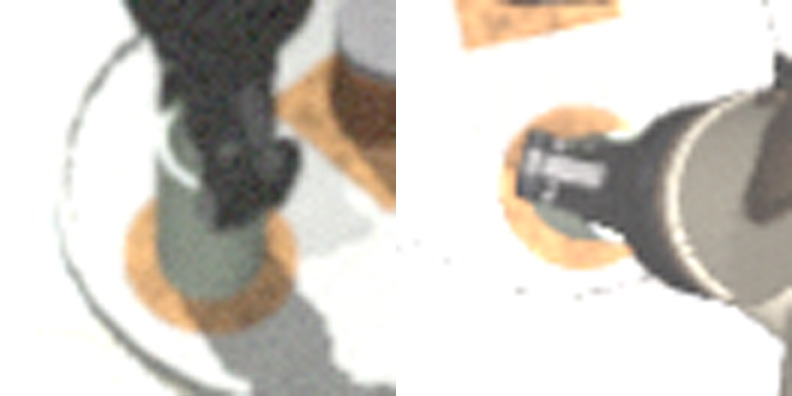

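Centred and resting on the mat. I'll release it and retreat.

>>> {"op": "arm_command", "data": {"plan": [{"dx": 0,"dy": 0,"dz": 0.05,"ax": 0,"ay": 0,"az": 0,"gripper": 5.0},{"dx": 0,"dy": 0,"dz": 0,"ax": 0,"ay": 0,"az": 0,"gripper": 5.5},{"dx": 0,"dy": 0,"dz": 0,"ax": 0,"ay": 0,"az": 0,"gripper": 6.3},{"dx": 0,"dy": 0,"dz": 0,"ax": 0,"ay": 0,"az": 0,"gripper": 7.2},{"dx": 0,"dy": 0,"dz": 0,"ax": 0,"ay": 0,"az": 0,"gripper": 8.2},{"dx": 0,"dy": 0,"dz": 0,"ax": 0,"ay": 0,"az": 0,"gripper": 8.2},{"dx": 0,"dy": 0,"dz": 1,"ax": 0,"ay": 0,"az": 0,"gripper": 8.5},{"dx": 0,"dy": 0,"dz": 2,"ax": 0,"ay": 0,"az": 0,"gripper": 8.5}]}}

```text
time_s: 42.7
ee_pos: [0.3884, -0.2896, 0.0782]
orientation: [0.08, 0.704, -0.079, 0.702]
force: [-0.1, -0.4, -0.1]
gripper_width: 0.999
```

>>> {"op": "arm_command", "data": {"plan": [{"dx": 0,"dy": 0,"dz": 4,"ax": 0,"ay": 0,"az": 0,"gripper": 8.5},{"dx": 0,"dy": 0,"dz": 4,"ax": 0,"ay": 0,"az": 0,"gripper": 8.5},{"dx": 0,"dy": 0,"dz": 4,"ax": 0,"ay": 0,"az": 0,"gripper": 8.5},{"dx": 0,"dy": 3,"dz": 2,"ax": 0,"ay": 0,"az": 0,"gripper": 8.5},{"dx": 1,"dy": 4.5,"dz": 0,"ax": 0,"ay": 0,"az": 0,"gripper": 8.5},{"dx": 1,"dy": 4.5,"dz": 0,"ax": 0,"ay": 0,"az": 0,"gripper": 8.5},{"dx": 1,"dy": 4.5,"dz": 0,"ax": 0,"ay": 0,"az": 0,"gripper": 8.5},{"dx": 1,"dy": 4.5,"dz": 0,"ax": 0,"ay": 0,"az": 0,"gripper": 8.5}]}}

```text
time_s: 43.5
ee_pos: [0.4297, -0.0788, 0.2197]
orientation: [0.08, 0.702, -0.08, 0.703]
force: [0.6, -0.5, -0.4]
gripper_width: 0.994
```

>>> {"op": "arm_command", "data": {"plan": [{"dx": 0,"dy": 3,"dz": 0,"ax": 0,"ay": 0,"az": 0,"gripper": 8.5},{"dx": 0,"dy": 0,"dz": 0,"ax": 0,"ay": 0,"az": 0,"gripper": 8.5},{"dx": 0,"dy": 0,"dz": 0,"ax": 0,"ay": 0,"az": 0,"gripper": 8.5},{"dx": 0,"dy": 0,"dz": 0,"ax": 0,"ay": 0,"az": 0,"gripper": 8.5}]}}

```text
time_s: 43.9
ee_pos: [0.4295, -0.0518, 0.2189]
orientation: [0.08, 0.702, -0.081, 0.703]
force: [-0.0, -0.6, 0.2]
gripper_width: 0.997
```

```bash
python3 look.py 37
python3 - <<'E'
from h import *
s=cv2.imread("pics/side37.png");t=cv2.imread("pics/top37.png")
a=cv2.resize(s[230:320,310:400],None,fx=4.4,fy=4.4,interpolation=cv2.INTER_CUBIC)
b=cv2.resize(t[170:260,380:470],None,fx=4.4,fy=4.4,interpolation=cv2.INTER_CUBIC)
cv2.imwrite("pics/chk37.png",np.hstack([a,b]))
E
```

```text
[ 0.4295 -0.0518  0.2189] 0.9966170410176499 43.9
side [305.6 171. ] 273 138
top [347.4 220.7] 314 188
```

View pics/chk37.png

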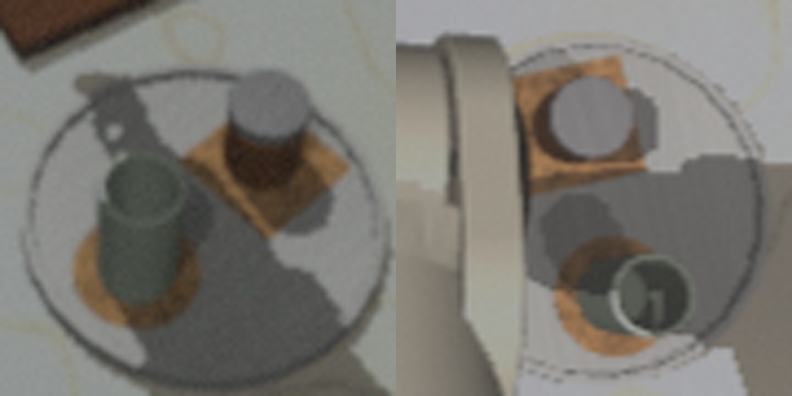

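View pics/side37.png

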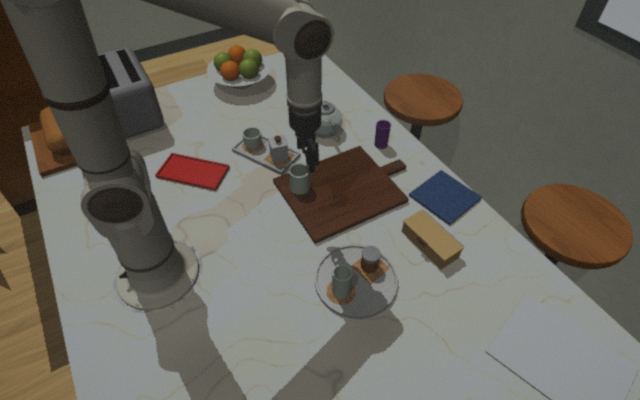

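Run:
```python
from trayf import *
from station import ticket
for n,p in(("top",(380+(651-396)/4.4-.4,170+294/4.4-.4)),("side",(310+145/4.4-.4,230+190/4.4-.4))):
    x=ray(n,*p,.098);print("beaker",n,x,tf(x,*RT))
for n,p in(("top",(380+(592-396)/4.4-.4,170+116/4.4-.4)),("side",(310+269/4.4-.4,230+105/4.4-.4))):
    x=ray(n,*p,.070);print("jar",n,x,tf(x,*RT))
print(ticket.job_done())
```

```text
beaker top [ 0.39633164 -0.29069834] [ 0.0532 -0.0022]
beaker side [ 0.39506907 -0.2965881 ] [0.0557 0.0033]
jar top [ 0.50224675 -0.26499195] [-0.0558 -0.0044]
jar side [ 0.49995752 -0.26923841] [-0.0527 -0.0008]
the job is handed in; nothing more can be done
None
```

I made up both trays and handed the job in at about 44 s. All four things stand upright on their mats and the gripper is clear of everything.

Offsets from the mat centres, in tray axes, from my last look at each thing in both views (allowed: 14 mm):

| Thing | Mat | Largest offset seen in either view |
|---|---|---|
| Beaker | round mat, round tray | about 3 mm |
| Honey jar | square mat, round tray | about 4 mm |
| Low cup | round mat, oblong tray | about 5 mm |
| Caddy | square mat, oblong tray | about 6 mm |

- **Bystanders:** the mug, teapot and spoon box look unmoved in the last side view. I compared them by eye only and did not measure them.
- **Beaker placing:** I first put it down 11–15 mm off centre. I gripped it again, lifted it about 6 mm, moved it 12 mm and set it down a second time.
- **Disagreements:** the reported tool position and the camera views differed by about 5 mm sideways and seemingly 20–30 mm in height. I steered by the images and contact force instead. The two cameras also differ from each other by 2–6 mm.

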